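# Tilt the sorting tray and scoop the tubes onto the scale

## Robot

A 7-joint arm with a two-finger parallel gripper is mounted at the origin on the work surface. World frame = base frame: x ahead of the robot, y to its left, z up, the work surface at z = 0. Lengths are in m, angles in rad, forces in N, time in s.
With the tool pointing down it reaches from about 0.4 to 0.85 m from the base axis. Payload 10.4 kg.
Tool frame: the origin (TCP) lies midway between the tips of the shut fingers; the grasp point (between the pads) lies manip.pinch_z behind it (manip.pinch_z is the distance from the TCP to the grasp point, in m); z points along the fingers, y is the direction in which the jaws open and shut (so a half turn about z gives the same grasp; the last joint's range is limited). The gripper opens to 85 mm and grips with 20 to 120 N. Pads are 22 mm wide; open, the fingers measure 114 mm over their backs; the gripper's body (76 mm by 85 mm) begins 54 mm behind the grasp point. The pads swing forward as they close: fully open they stand 13 mm farther back than shut.
Start: joints at [-1.2, 0.332, -0.065, 1.46, 0.022, 1.35, -0.088], TCP at [0.24, 0.577, 0.231] pointing down, gripper open.
Joint ranges: [-2.6, 2.6], [-0.5, 2.12], [-1.47, 1.34], [0.16, 2.42], [-1.27, 4.41], [0.06, 2.06], [-2.6, 2.6]. Speed limits (rad/s): [2.22, 2.22, 2.79, 2.79, 3.14, 3.14, 3.14].

## Interface

Orientations are given as a unit quaternion [x, y, z, w].
In Python, from workcell import manip gives the robot as it stands.
- The arm moves only by the shell command python3 -m handwheel 'ROWS' [FORCE]. ROWS is JSON, a list that holds one entry, the list of rows, each a list of 7 numbers: the shift along the tool's x, y, z in m, then the turn, a rotation vector about the tool's x, y, z in rad, then the finger opening in m, from 0 to 0.0854. In form: [[[tx, ty, tz, ax, ay, az, claw], ...]]. A call has 1 to 8 rows; each row is the pose to reach, as a shift and turn from the pose commanded when the call began, along the tool's axes at that moment; what a row does not reach only later rows make up. A row lasts 1/8 s, in which the tool goes at most 62.5 mm and 10.7 degrees, less where a joint would pass 70% of its speed; a pose out of reach is approached as far as the arm can. A call with a gripper value outside its range is refused whole. The fingers move at their own pace and stop on an object; FORCE is the grip in N (left out, the last holds). Time passes only in rows, so rows that repeat a pose let the fingers close. It gives the time, the measured TCP pose, the force and the opening at its end, in the units of the state.
- manip.get_obs(): the state, without advancing time (a new reading comes with each control period).
- manip.camera(name): name is "scene" or "top" or "wrist"; returns the picture (384x512x3 uint8, blue, green, red); there is no depth.
- manip.calibration(name): a dict with "fx", "fy", "cx", "cy" (pixels), "view" (4x4, takes a point from world to camera coordinates); the wrist camera has in their place "tool_from_camera" (4x4, takes a point from camera to tool coordinates, whose origin is the TCP and whose axes are the flange's). Camera axes: x right, y up, looking along -z (the intrinsics and any distortion apply to the point x, -y, -z); pixel columns grow to the right and rows downward; lengths in m; the calibration is good to about 2 mm. The wrist camera is an equidistant fisheye: a pixel r from the principal point sees the ray r / f radians off the axis. A picture is of the moment at which its call begins: read the wrist's pose just before it. calibration takes no time and is no camera call.
- manip.hand_in(): hands the job in, once; it reports no verdict.
The state is a dict: "clock": time; "joint_pos": joint angles; "joint_velocities": joint speeds; "tau": joint torques, N m; "position": TCP position; "ee_rot": TCP orientation; "ft_force": force on the tool from outside, world axes, zero at the start; "torque": the same for the moment, N m; "grip_width": opening from 0.0 (shut) to 1.0 (fully open).
Only numpy, scipy, OpenCV 4.12 (cv2) and the standard library are available. Lean on these libraries where they do the work, as an engineer would, in place of code of your own. Each camera call takes 0.05 s, during which the arm holds its last target.

## Task

Raise the far end of the shallow sorting tray by its bar, right up to its stop, so that the three specimen tubes roll together at the low end. Then scoop up at least two of them with the metal scoop, without touching the tubes with the fingers, lift them out together, and set the loaded scoop down level on the middle of the bench scale's plate, then let go. Any tube not scooped up stays in the tray, and the two dropper bottles are not to be disturbed.

Things in the scene. Friction and masses are not known exactly. Their poses are not given: they have to be found in the camera images.
- stand: fixed grey base plate of the tray, 250 x 140 mm, 10 mm thick; origin at the centre of its underside; its x axis points from the tray's low end (nearest the robot) to the tray's barred end
- tray (a joint): tilt of the tray on its stiff hinge, rad: 0 level (start), 0.28 at the stop with the barred far end up. The hinge axis runs along the stand's y axis through point tray_low. The tray stays at any angle it is left at; at the bar it takes about 7 to 10 N upwards to raise it
- tray_low (a point): steel tray: middle of its inner floor's low (hinged, near) end, at the end wall's inner face, 32 mm above the table; x along the floor to the barred end, y across, z square to it, turning with the tray. Floor 200 mm long, 86 mm wide for 45 mm, widening over the next 25 mm to 120 mm. Walls 3 mm thick; above the floor: low end wall 60 mm, sides 55 mm in the narrow part, then 26 mm, far end 14 mm
- tray_bar (a point): the middle of the bar with which the tray is tilted: a dark round bar 14 mm thick, 104 mm long along the tray's y, outside the far end wall; in the frame of tray_low it lies at x 246, z 22 mm (54 mm above the table at the start). The middle 80 mm is free between its two stays, 36 mm free between bar and end wall
- scoop: loose bare-metal scoop, 120 to 200 g. Origin: centre of the underside of its flat well; nose to its -x, z up. Well floor 64 x 96 mm, 2.5 mm thick, side walls 26 mm, back wall 30 mm high, open to the nose. From x = -31 mm a nose plate 74 mm wide, 62 mm long, 1.6 mm thick, without side walls, rises at 0.22 rad to the lip. It stands level on its well
- scoop_grip (a point): middle of the black upright grip block above the well, 83 mm above the scoop's origin; the block is 22 mm thick along the scoop's x, 56 mm wide along y and 46 mm tall (58 to 104 mm above the scoop's underside)
- scoop_well (a point): middle of the scoop's load space: in the scoop's frame x -8, y 0, z 12 mm; a tube is in the scoop when its centre is within 48 mm of this point
- scoop_lip (a point): middle of the front lower edge of the scoop's nose plate: in the scoop's frame x -91, y 0, z 14 mm
- scale_plate (a point): centre of the top of the bench scale's square steel plate, 170 x 170 mm, 54 mm above the table, level and fixed. The grey body under it is 260 x 190 mm, sticks out 75 mm beyond the plate on its -x side (the display) and is 42 mm high there
- tube0: a lying capped specimen tube, white with a grey cap, 66 mm long, 20 mm thick, round ends, slippery, rolls once the floor slopes over 7 degrees, 15 to 35 g. Origin at its centre (10 mm above the floor it lies on); its y axis runs along the tube
- tube1: another such tube, same size and axes
- tube2: another such tube, same size and axes
- dropper_a: bystander: amber dropper bottle with black cap, 32 mm thick, 92 mm tall, standing; origin under its centre
- dropper_b: another such dropper bottle
Things that resemble listed ones, but are neither listed nor needed, are in the scene too. What is shaped like the scoop but pink is not meant.

How it is judged:
By the outcome, as a careful person would: the job done as asked, in the order asked, and still so for the second after the job is handed in, with the robot touching nothing.
It also fails if it takes over 67 s, if anything falls off the work surface, if the arm or the gripper's body presses on something with over 40 N, if the wrist force passes 120 N, or if a joint passes its speed limit or range.

## Working session

There is one attempt and no reset: what is moved stays moved. The work goes in short steps, Python scripts to look and compute and a shell command to move; the robot and the scene stay as the last step left them, time stands still between calls to the robot, and variables do not carry over. Pictures are saved under pics/ and viewed, and the job is handed in when it is done.

```bash
ls; mkdir -p pics
python3 - <<'E'
from workcell import manip
import cv2,numpy as np
print(manip.pinch_z); o=manip.get_obs(); print({k:np.round(v,3) for k,v in o.items()})
for n in["scene","top","wrist"]:
    cv2.imwrite(f"pics/a_{n}.png",manip.camera(n)); print(n,manip.calibration(n))
E
```

```text
pics
0.0187
{'clock': np.float64(0.0), 'joint_pos': array([-1.2  ,  0.333, -0.065,  1.461,  0.022,  1.35 , -0.088]), 'joint_velocities': array([-0.001, -0.001, -0.001, -0.   , -0.001, -0.001, -0.   ]), 'tau': array([-1.0000e-03, -6.2544e+01,  4.8000e-02, -3.9161e+01,  1.6000e-02,
        1.0000e-02, -0.0000e+00]), 'position': array([0.24 , 0.577, 0.231]), 'ee_rot': array([ 0.196,  0.981, -0.001, -0.   ]), 'ft_force': array([-0.399, -0.028,  0.343]), 'torque': array([ 0.028, -0.036,  0.03 ]), 'grip_width': np.float64(1.003)}
scene {'fx': 472.885558158156, 'fy': 472.885558158156, 'cx': 253.5629208266236, 'cy': 186.95483822494654, 'view': array([[ 0.76850499,  0.63984111,  0.00185357, -0.51993561],
       [-0.4291178 ,  0.51325476,  0.74325465,  0.07670542],
       [ 0.47461353, -0.5719903 ,  0.66900605, -1.70539749],
       [ 0.        ,  0.        ,  0.        ,  1.        ]])}
top {'fx': 405.98606012476654, 'fy': 405.98606012476654, 'cx': 250.79431941633266, 'cy': 189.08447555080824, 'view': array([[-0.00821444, -0.99991679,  0.00994675,  0.16380242],
       [ 0.98600717, -0.00644312,  0.16657835, -0.51358771],
       [-0.1665004 ,  0.01117592,  0.98597805, -1.30831027],
       [ 0.        ,  0.        ,  0.        ,  1.        ]])}
wrist {'fx': 297.3186396354542, 'fy': 297.3186396354542, 'cx': 255.99235002349312, 'cy': 193.50413073156798, 'tool_from_camera': array([[-9.13273689e-04,  9.46674955e-01,  3.22188914e-01,
         8.33574516e-02],
       [ 9.99999444e-01,  1.03436283e-03, -2.04638331e-04,
        -2.26431866e-04],
       [-5.26986219e-04,  3.22188548e-01, -9.46675373e-01,
        -1.42825105e-01],
       [ 0.00000000e+00,  0.00000000e+00,  0.00000000e+00,
         1.00000000e+00]])}
```

View pics/a_scene.png

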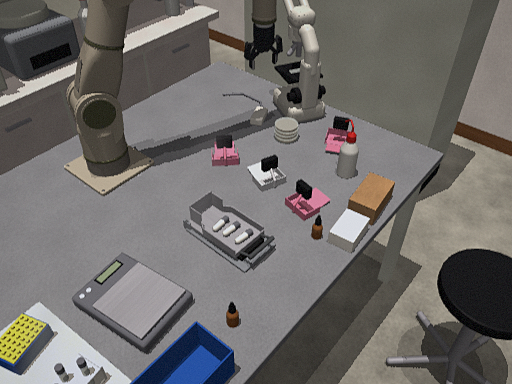

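View pics/a_top.png

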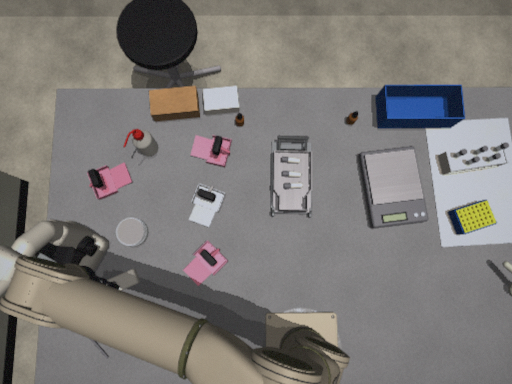

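View pics/a_wrist.png

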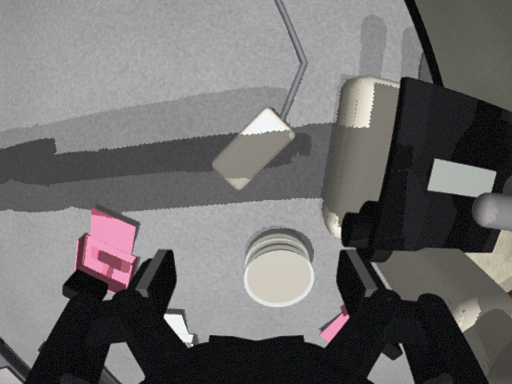

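```bash
cat > h.py <<'E'
import numpy as np,cv2
from workcell import manip
from scipy.spatial.transform import Rotation as R
def ray(n,u,v,pose=None):
    c=manip.calibration(n)
    if n=="wrist":
        dx,dy=u-c["cx"],v-c["cy"]; r=np.hypot(dx,dy); t=r/c["fx"]
        d=np.array([dx/r*np.sin(t),-dy/r*np.sin(t),-np.cos(t)])
        p,q=pose; Rw=R.from_quat(q).as_matrix(); T=c["tool_from_camera"]
        return Rw@T[:3,3]+p, Rw@T[:3,:3]@d
    d=np.array([(u-c["cx"])/c["fx"],-(v-c["cy"])/c["fy"],-1.]); V=c["view"]
    return -V[:3,:3].T@V[:3,3], V[:3,:3].T@(d/np.linalg.norm(d))
def onz(n,u,v,z,pose=None):
    o,d=ray(n,u,v,pose); return o+d*(z-o[2])/d[2]
def proj(n,P,pose=None):
    c=manip.calibration(n); P=np.asarray(P,float)
    if n=="wrist":
        p,q=pose; X=R.from_quat(q).as_matrix().T@(P-p); T=c["tool_from_camera"]; X=T[:3,:3].T@(X-T[:3,3])
        x,y,z=X[0],-X[1],-X[2]; r=np.hypot(x,y); t=np.arctan2(r,z)*c["fx"]
        return np.array([c["cx"]+x/r*t,c["cy"]+y/r*t])
    X=c["view"][:3,:3]@P+c["view"][:3,3]
    return np.array([c["cx"]+c["fx"]*X[0]/-X[2],c["cy"]-c["fy"]*X[1]/-X[2]])
def tri(obs):
    A=np.zeros((3,3));b=np.zeros(3)
    for a in obs:
        o,d=ray(*a); M=np.eye(3)-np.outer(d,d); A+=M;b+=M@o
    return np.linalg.solve(A,b)
def st():
    o=manip.get_obs(); return np.array(o["position"]),np.array(o["ee_rot"])
def crop(img,x0,y0,x1,y1,s,f):
    cv2.imwrite(f,cv2.resize(img[y0:y1,x0:x1],None,fx=s,fy=s,interpolation=cv2.INTER_CUBIC))
E
python3 - <<'E'
from h import *
t=cv2.imread("pics/a_top.png"); s=cv2.imread("pics/a_scene.png")
crop(t,180,80,320,220,5,"pics/b1.png"); crop(t,320,80,440,240,4,"pics/b2.png"); crop(s,180,120,340,280,5,"pics/b3.png")
print(onz("top",207,204,0),onz("top",291,180,.03),onz("top",392,178,.054),onz("top",239,122,0),onz("top",351,121,0))
E
```

```text
[0.47135298 0.30917869 0.        ] [0.54704498 0.02398002 0.03      ] [ 0.54710138 -0.30959059  0.054     ] [0.76232675 0.1991874  0.        ] [ 0.76411986 -0.19735505  0.        ]
```

View pics/b1.png

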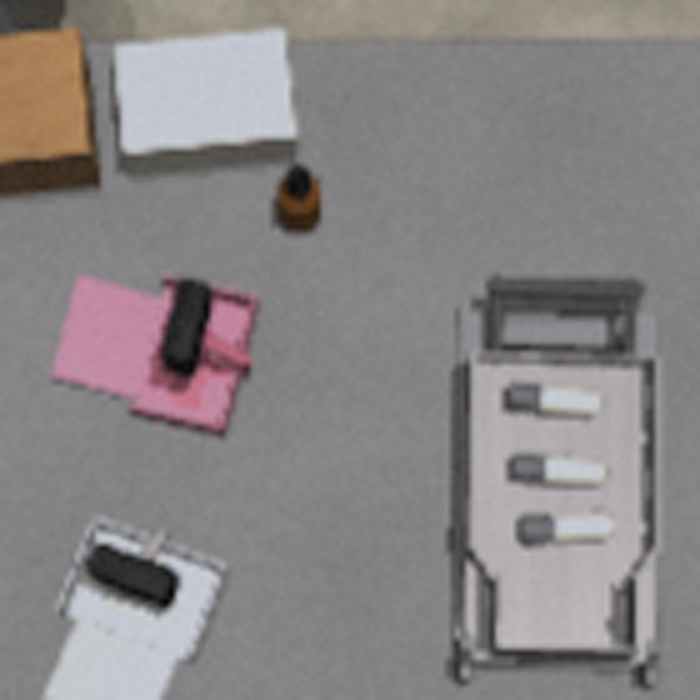

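View pics/b2.png

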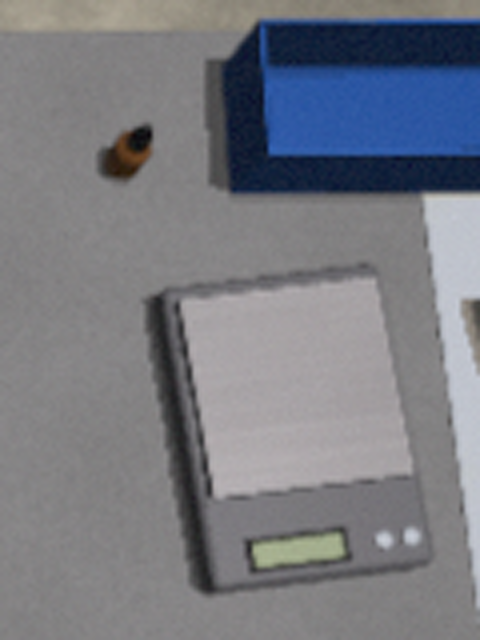

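View pics/b3.png

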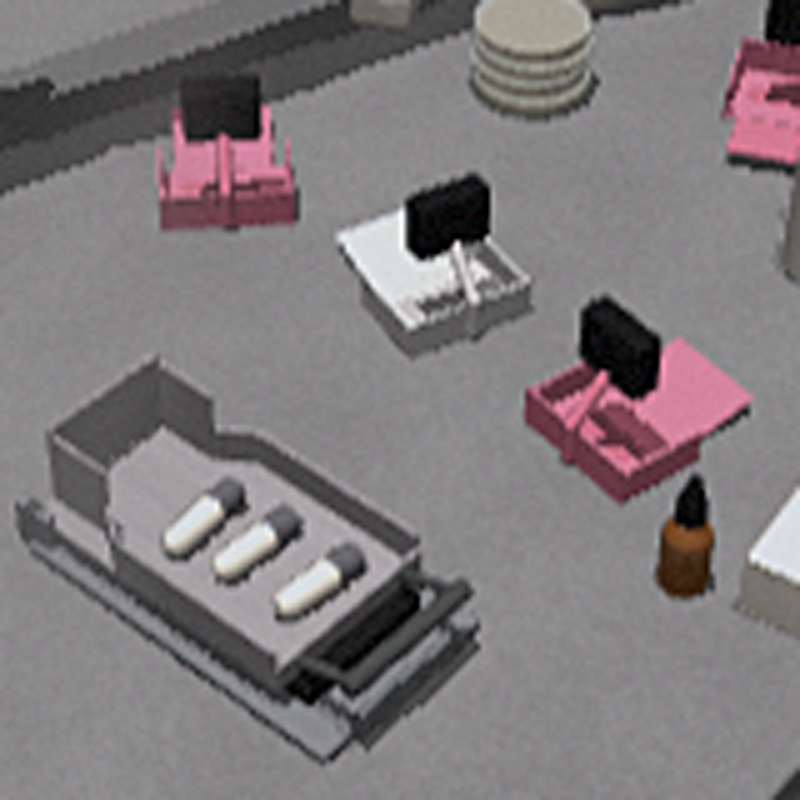

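Run:
```python
from h import *
def T(u,v,z): return onz("top",180+u/5,80+v/5,z).round(4)
print("bar",T(495,284,.054),T(640,284,.054))
print("far wall top",T(475,360,.046),T(650,360,.046))
print("feet",T(460,665,.0),T(650,670,0.0))
for z in(.0,.0025,): print("scoopwell back corners",T(92,518,.03),T(225,568,.03), "front kink",T(52,625,.0),T(185,665,.0))
print("block top ends",T(95,560,.104),T(175,588,.104))
print("scale plate", [onz("top",320+u/4,80+v/4,.054).round(4) for u,v in((182,298),(376,278),(412,474),(216,497))])
p,q=st(); print(R.from_quat(q).as_matrix().round(3))
# target above tray
Rm=R.from_quat(q).as_matrix()
tgt=np.array([.60,.026,.28]); print("tool shift",(Rm.T@(tgt-p)).round(3))
```

```text
bar [0.691  0.0635 0.054 ] [ 0.6905 -0.0344  0.054 ]
far wall top [0.6404 0.0774 0.046 ] [ 0.6397 -0.0408  0.046 ]
feet [0.439  0.0881 0.    ] [ 0.4346 -0.0412  0.    ]
scoopwell back corners [0.5367 0.3358 0.03  ] [0.5021 0.2464 0.03  ] front kink [0.4683 0.3656 0.    ] [0.4403 0.275  0.    ]
scoopwell back corners [0.5367 0.3358 0.03  ] [0.5021 0.2464 0.03  ] front kink [0.4683 0.3656 0.    ] [0.4403 0.275  0.    ]
block top ends [0.4961 0.3247 0.104 ] [0.4778 0.274  0.104 ]
scale plate [array([ 0.628 , -0.2257,  0.054 ]), array([ 0.6444, -0.3904,  0.054 ]), array([ 0.4776, -0.4076,  0.054 ]), array([ 0.4596, -0.2444,  0.054 ])]
[[-0.923  0.384 -0.   ]
 [ 0.384  0.923 -0.001]
 [-0.    -0.001 -1.   ]]
tool shift [-0.544 -0.371 -0.049]
```

Run:
```python
from h import *
p,q=st(); Rm=R.from_quat(q).as_matrix()
print((Rm.T@(np.array([.57,.076,.28])-p)).round(3))
```

```text
[-0.497 -0.336 -0.049]
```

```bash
python3 -m handwheel '[[[-0.497,-0.336,-0.049,0,0,1.177,0.085],[-0.497,-0.336,-0.049,0,0,1.177,0.085],[-0.497,-0.336,-0.049,0,0,1.177,0.085],[-0.497,-0.336,-0.049,0,0,1.177,0.085],[-0.497,-0.336,-0.049,0,0,1.177,0.085],[-0.497,-0.336,-0.049,0,0,1.177,0.085],[-0.497,-0.336,-0.049,0,0,1.177,0.085],[-0.497,-0.336,-0.049,0,0,1.177,0.085]]]'
python3 -m handwheel '[[[-0.01,0,0,0,0,0,0.04],[-0.01,0,0,0,0,0,0.04],[-0.01,0,0,0,0,0,0.04]]]'
python3 - <<'E'
from h import *
o=manip.get_obs(); print({k:np.round(v,3) for k,v in o.items()})
i=manip.camera("wrist"); cv2.imwrite("pics/c.png",i); t=manip.camera("top"); cv2.imwrite("pics/c_top.png",t)
E
```

```text
clock: 1.15
position: [0.5146, 0.1592, 0.2722]
ee_rot: [0.707, 0.707, 0.0, -0.0]
ft_force: [0.9, 0.7, -0.5]
grip_width: 0.996
clock: 1.52
position: [0.5132, 0.1528, 0.2717]
ee_rot: [0.706, 0.708, -0.0, -0.0]
ft_force: [0.4, -0.6, 0.6]
grip_width: 0.469
{'clock': np.float64(1.525), 'joint_pos': array([-0.726,  0.108,  0.384,  1.656, -0.042,  1.386, -0.334]), 'joint_velocities': array([-0.005,  0.002, -0.001, -0.002,  0.005, -0.001,  0.002]), 'tau': array([ 1.0440e+00, -4.3503e+01,  2.6790e+00, -3.9450e+01,  1.0000e-01,
        1.1000e-02,  4.0000e-03]), 'position': array([0.513, 0.153, 0.272]), 'ee_rot': array([ 0.706,  0.708, -0.   , -0.   ]), 'ft_force': array([ 0.422, -0.584,  0.621]), 'torque': array([ 0.04 ,  0.029, -0.011]), 'grip_width': np.float64(0.469)}
```

View pics/c.png

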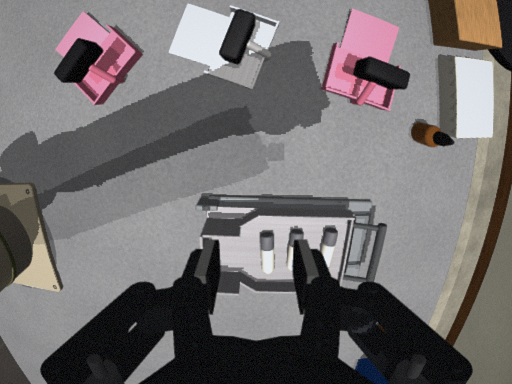

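Run:
```python
from h import *
i=cv2.imread("pics/c.png"); crop(i,190,180,400,310,3.8,"pics/c1.png"); crop(i,160,0,300,90,5,"pics/c2.png")
```

```text
(no output)
```

View pics/c1.png

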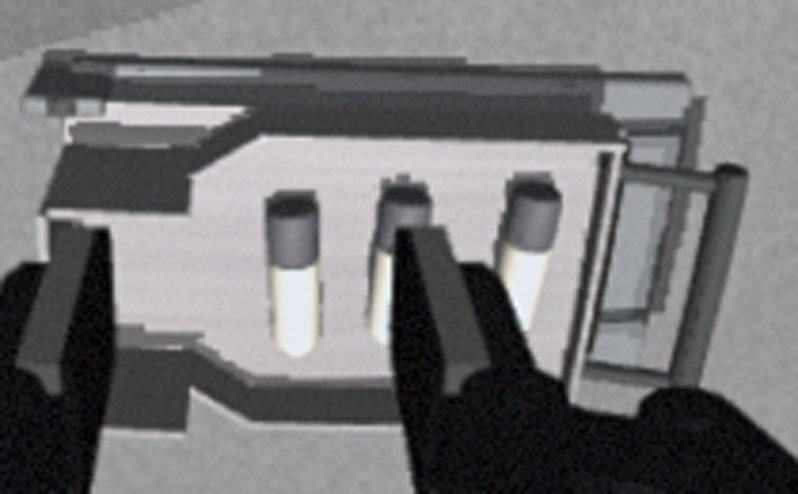

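View pics/c2.png

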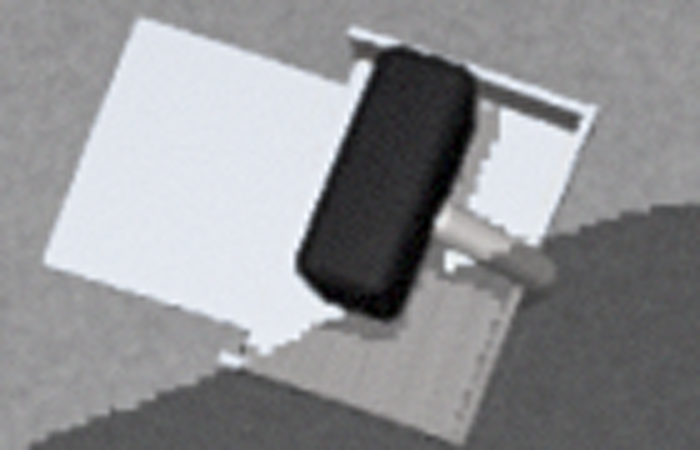

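Run:
```python
from h import *
P=(np.array([.5132,.1528,.2717]),np.array([.706,.708,0,0])); P=(P[0],P[1]/np.linalg.norm(P[1]))
W=lambda u,v,z:onz("wrist",190+u/3.8,180+v/3.8,z,P).round(4)
W2=lambda u,v,z:onz("wrist",160+u/5,v/5,z,P).round(4)
print("bar top end",W(733,170,.058),"bar low",W(688,385,.058))
print("-y corners 45,70",W(200,343,.032),W(250,383,.032))
print("+y narrow top",W(60,213,.087),W(190,213,.087))
print("+y wide top",W(262,135,.058),W(600,140,.058), "far wall inner top",W(605,155,.046),W(572,390,.046))
for n,(u,v,z) in dict(nose1=(142,18,.014),nose2=(45,262,.014),back1=(597,107,.03),back2=(465,442,.03),blk=[(390,180,.104)][0]).items(): print(n,W2(u,v,z))
print("blk corners",[W2(u,v,.104) for u,v in((385,50),(473,75),(392,318),(300,268))])
```

```text
bar top end [0.6918 0.0685 0.058 ] bar low [ 0.691  -0.0284  0.058 ]
-y corners 45,70 [ 0.4927 -0.0181  0.032 ] [ 0.5129 -0.0379  0.032 ]
+y narrow top [0.4505 0.0685 0.087 ] [0.4932 0.069  0.087 ]
+y wide top [0.5168 0.0844 0.058 ] [0.6369 0.0816 0.058 ] far wall inner top [0.6438 0.0703 0.046 ] [ 0.6448 -0.0358  0.046 ]
nose1 [0.4216 0.369  0.014 ]
nose2 [0.3953 0.3003 0.014 ]
back1 [0.5421 0.335  0.03  ]
back2 [0.5089 0.2457 0.03  ]
blk [0.4942 0.2996 0.104 ]
blk corners [array([0.493 , 0.3285, 0.104 ]), array([0.511 , 0.3226, 0.104 ]), array([0.4946, 0.27  , 0.104 ]), array([0.4758, 0.2811, 0.104 ])]
```

```bash
python3 -m handwheel '[[[-0.137,0.178,0.13,0,0,0,0.038],[-0.137,0.178,0.13,0,0,0,0.038],[-0.137,0.178,0.13,0,0,0,0.038],[-0.137,0.178,0.13,0,0,0,0.038],[-0.137,0.178,0.13,0,0,0,0.038],[-0.137,0.178,0.13,0,0,0,0.038]]]'
python3 - <<'E'
from h import *
p,q=st(); print(p,q)
i=manip.camera("wrist"); cv2.imwrite("pics/d.png",i); s=manip.camera("scene"); crop(s,160,160,310,290,5,"pics/d_s.png")
E
```

```text
clock: 2.38
position: [0.6918, 0.0149, 0.1414]
ee_rot: [0.707, 0.707, -0.0, -0.0]
ft_force: [0.1, -0.0, 0.0]
grip_width: 0.444
[0.69176446 0.01487562 0.1413961 ] [ 7.06898210e-01  7.07315054e-01 -3.43729921e-04 -4.66370906e-04]
```

View pics/d.png

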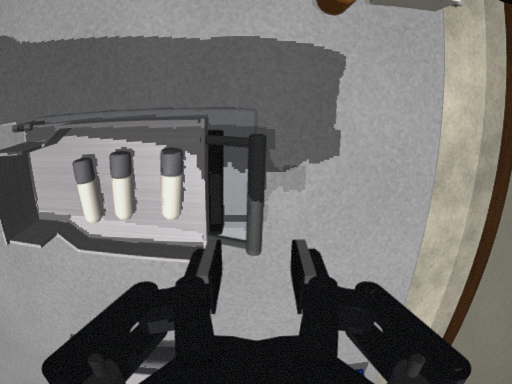

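View pics/d_s.png

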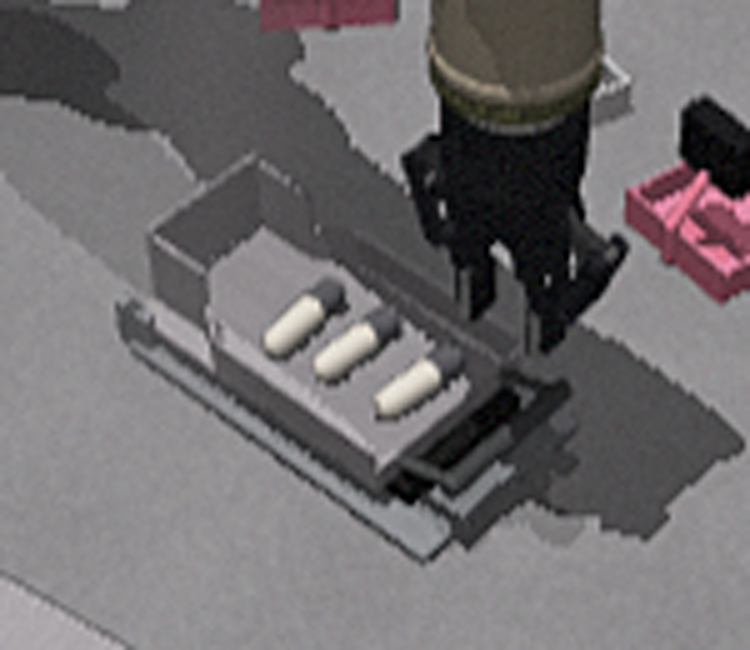

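Run:
```python
from h import *
P=st()
for u,v,z in((258,137,.054),(254,253,.054),(208,122,.046),(208,260,.046),(36,152,.032),(44,222,.032),(78,238,.032)): print(onz("wrist",u,v,z,P).round(4))
```

```text
[0.6931 0.067  0.054 ]
[ 0.6899 -0.036   0.054 ]
[0.6527 0.0787 0.046 ]
[ 0.6462 -0.049   0.046 ]
[0.4586 0.0591 0.032 ]
[ 0.4496 -0.0216  0.032 ]
[ 0.4959 -0.0389  0.032 ]
```

```bash
python3 -m handwheel '[[[0,0,0.055,0,0,0.03,0.036],[0,0,0.105,0,0,0.03,0.036],[0,0,0.105,0,0,0.03,0.036],[0,0,0.105,0,0,0.03,0.01],[0,0,0.105,0,0,0.03,0.01],[0,0,0.105,0,0,0.03,0.01]]]' 40
```

```text
clock: 3.22
position: [0.6911, 0.015, 0.0403]
ee_rot: [0.717, 0.697, 0.0, -0.001]
ft_force: [-13.6, 1.5, 9.3]
grip_width: 0.147
```

```bash
python3 -m handwheel '[[[0,-0.0005,-0.009,-0.035,0,0,0.01],[0,-0.001,-0.017,-0.07,0,0,0.01],[0,-0.002,-0.026,-0.105,0,0,0.01],[0,-0.003,-0.034,-0.14,0,0,0.01],[0,-0.0045,-0.043,-0.175,0,0,0.01],[0,-0.006,-0.051,-0.21,0,0,0.01],[0,-0.008,-0.060,-0.245,0,0,0.01],[0,-0.0105,-0.068,-0.28,0,0,0.01]]]'
python3 - <<'E'
from h import *
s=manip.camera("scene"); crop(s,160,160,310,290,5,"pics/e_s.png"); print(manip.get_obs()["torque"])
E
```

```text
clock: 4.22
position: [0.6802, 0.0153, 0.1053]
ee_rot: [0.71, 0.69, 0.098, 0.1]
ft_force: [-4.1, 1.6, -9.6]
grip_width: 0.148
[0.55621025 2.04420856 0.08004228]
```

View pics/e_s.png

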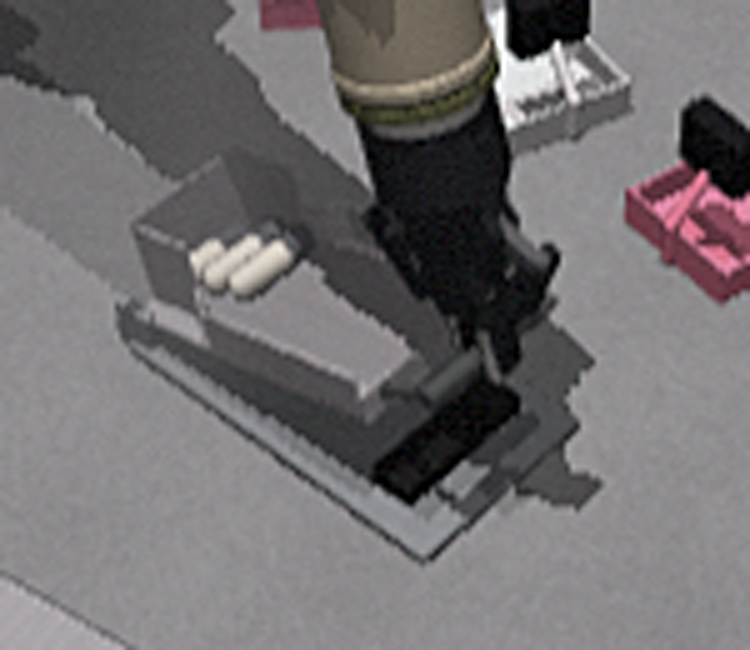

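```bash
python3 -m handwheel '[[[0,0,-0.004,-0.01,0,0,0.01],[0,0,-0.004,-0.01,0,0,0.01]]]'; python3 -m handwheel '[[[0,0,-0.005,-0.01,0,0,0.01],[0,0,-0.005,-0.01,0,0,0.01]]]'
```

```text
clock: 4.53
position: [0.6792, 0.0153, 0.1083]
ee_rot: [0.71, 0.689, 0.101, 0.103]
ft_force: [0.7, 3.5, -16.9]
grip_width: 0.145
clock: 4.78
position: [0.6782, 0.0149, 0.1119]
ee_rot: [0.709, 0.689, 0.104, 0.107]
ft_force: [14.4, 2.9, -32.0]
grip_width: 0.145
```

```bash
python3 -m handwheel '[[[0,0,0.004,0,0,0,0.01],[0,0,0.004,0,0,0,0.038],[0,0,0.004,0,0,0,0.038],[0,0,0.004,0,0,0,0.038],[0,0,-0.03,0,0,0,0.038],[0,0,-0.09,0,0,0,0.038],[0,0,-0.13,0,0,0,0.06],[0,0,-0.14,0,0,0,0.08]]]'
python3 - <<'E'
from h import *
print(st()); manip
s=manip.camera("scene"); cv2.imwrite("pics/f_s0.png",s); crop(s,160,160,310,290,5,"pics/f_s.png"); cv2.imwrite("pics/f_w.png",manip.camera("wrist"));t=manip.camera("top");cv2.imwrite("pics/f_t0.png",t); crop(t,180,80,320,220,5,"pics/f_t.png")
E
```

```text
clock: 5.78
position: [0.6387, 0.0154, 0.2513]
ee_rot: [0.71, 0.688, 0.107, 0.109]
ft_force: [0.9, -0.1, -0.4]
grip_width: 0.849
(array([0.63865156, 0.0153948 , 0.25133299]), array([0.70954216, 0.6880161 , 0.10678475, 0.1085393 ]))
```

View pics/f_s.png

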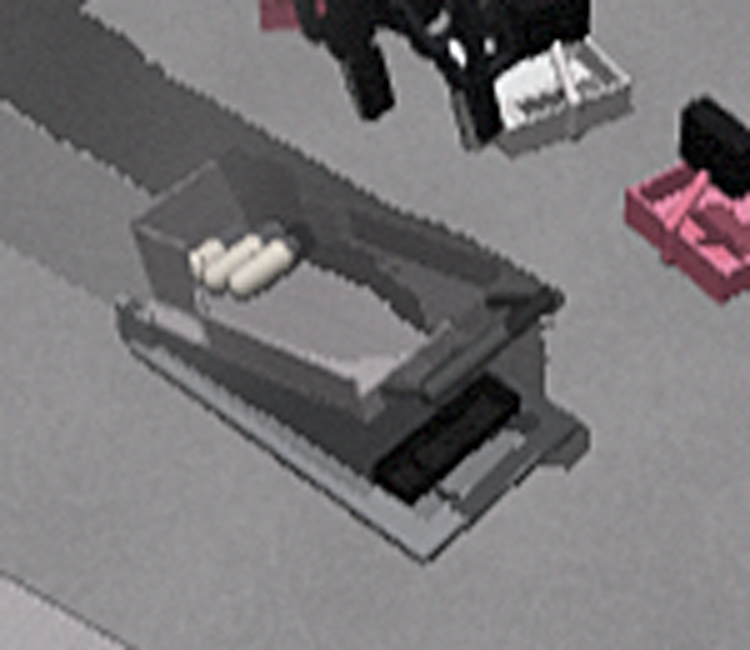

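View pics/f_w.png

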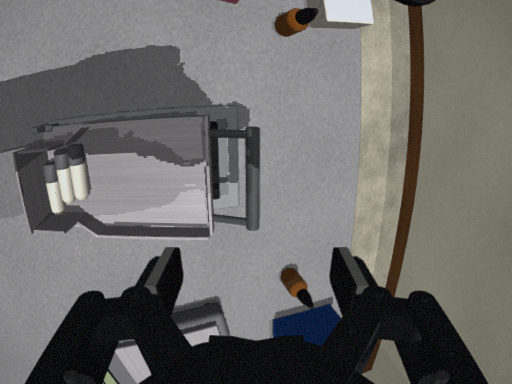

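View pics/f_t.png

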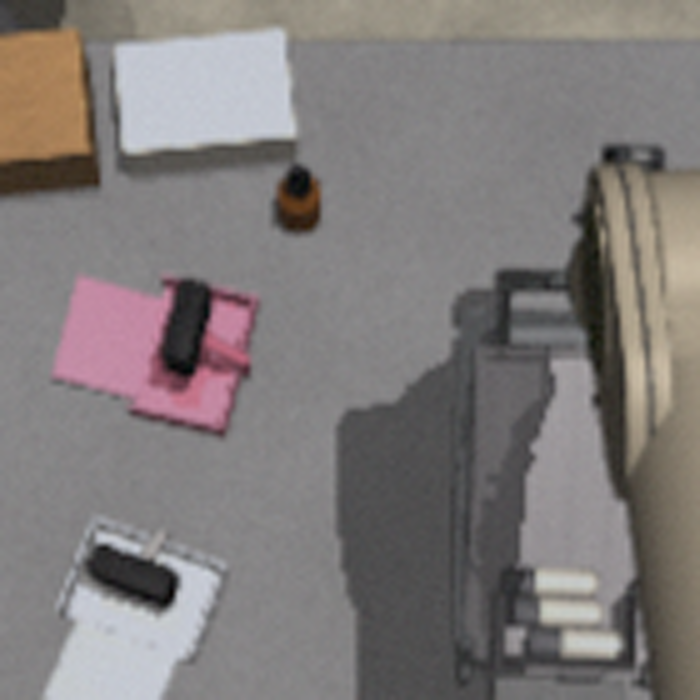

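```bash
cat >> h.py <<'E'
def Rtool(yaw,pitch=0):
    "tool y = scoop x axis; pitch>0 nose (scoop -x) down"
    Rs=R.from_euler("ZY",[yaw,-pitch]).as_matrix()  # scoop axes
    # nose down: -x goes down => x goes up
    y=Rs[:,0]; z=-Rs[:,2]; return np.column_stack([np.cross(y,z),y,z])
def rel(tgt,Rt,P=None):
    p,q=P or st(); Rm=R.from_quat(q).as_matrix()
    return (Rm.T@(np.asarray(tgt)-p)).round(4), R.from_matrix(Rm.T@Rt).as_rotvec().round(4)
E
python3 - <<'E'
from h import *
P=st()
for u,v in((253,130),(252,228)): print(onz("wrist",u,v,.121,P))
print(Rtool(0,.3)[:,1])
print(rel([.4936,.3025,.18],Rtool(-.362)), manip.get_obs()["joint_pos"].round(2))
E
```

```text
[0.67515953 0.06614796 0.121     ]
[ 0.67072647 -0.03245992  0.121     ]
[0.95533649 0.         0.29552021]
(array([ 0.2823, -0.1657,  0.0192]), array([ 0.2977, -0.0504,  0.3295])) [-0.62  0.14  0.55  1.72 -0.05  1.   -0.09]
```

```bash
python3 -m handwheel '[[[0.282,-0.166,0.019,0.298,-0.05,0.33,0.085],[0.282,-0.166,0.019,0.298,-0.05,0.33,0.085],[0.282,-0.166,0.019,0.298,-0.05,0.33,0.085],[0.282,-0.166,0.019,0.298,-0.05,0.33,0.085],[0.282,-0.166,0.019,0.298,-0.05,0.33,0.085],[0.282,-0.166,0.019,0.298,-0.05,0.33,0.085],[0.282,-0.166,0.019,0.298,-0.05,0.33,0.085],[0.282,-0.166,0.019,0.298,-0.05,0.33,0.085]]]'
python3 - <<'E'
from h import *
print(rel([.4936,.3025,.066],Rtool(-.362)), manip.get_obs()["joint_pos"].round(2))
cv2.imwrite("pics/g_w.png",manip.camera("wrist"));t=manip.camera("top");cv2.imwrite("pics/g_t.png",t)
E
```

```text
clock: 6.92
position: [0.4944, 0.3001, 0.18]
ee_rot: [0.824, 0.567, -0.0, 0.0]
ft_force: [-0.1, -0.3, 0.4]
grip_width: 0.998
(array([ 0.0021, -0.0015,  0.114 ]), array([-0.0002,  0.001 , -0.0033])) [-0.97  0.27  0.41  1.68 -0.11  1.22 -0.9 ]
```

View pics/g_w.png

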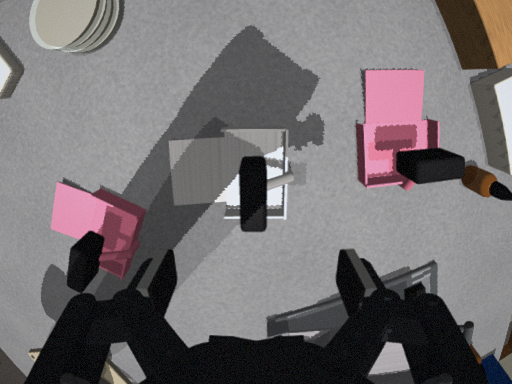

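View pics/g_t.png

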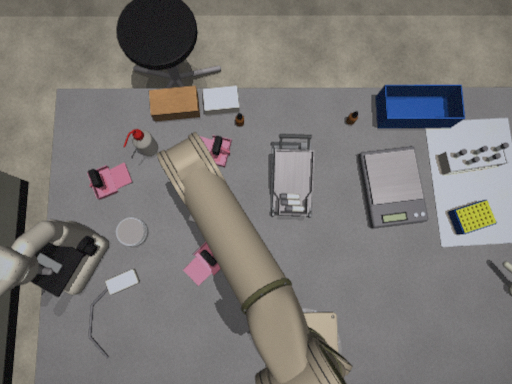

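Run:
```python
from h import *
P=st()
B=[onz("wrist",u,v,.104,P) for u,v in((240,160),(266,160),(240,229),(266,229))]
print(np.mean(B,0),B[1]-B[0],B[2]-B[0])
l=[onz("wrist",u,v,.014,P) for u,v in((169,141),(174,206))]
b=[onz("wrist",u,v,.03,P) for u,v in((287,129),(287,218))]
d=(np.mean(b,0)-np.mean(l,0))[:2]; print(l,b,np.linalg.norm(d),np.arctan2(d[1],d[0]))
for e in (l,b):
    w=(e[0]-e[1])[:2]; print(np.linalg.norm(w),np.arctan2(w[1],w[0])-np.pi/2)
```

```text
[0.4940175  0.30723005 0.104     ] [ 0.0182822  -0.00703364  0.        ] [-0.02145126 -0.05310017  0.        ]
[array([0.4199977 , 0.36891099, 0.014     ]), array([0.3929975 , 0.29920777, 0.014     ])] [array([0.54063715, 0.3366002 , 0.03      ]), array([0.50914766, 0.24674538, 0.03      ])] 0.1257535367138935 -0.3437933209242471
0.0747499165373611 -0.3695620979128267
0.09521279612935435 -0.33707434423547844
```

```bash
python3 -m handwheel '[[[0.003,-0.0015,0.06,0,0,0,0.085],[0.003,-0.0015,0.114,0,0,0,0.085],[0.003,-0.0015,0.114,0,0,0,0.085],[0.003,-0.0015,0.114,0,0,0,0.01],[0.003,-0.0015,0.114,0,0,0,0.01],[0.003,-0.0015,0.114,0,0,0,0.01],[0.003,-0.0015,0.114,0,0,0,0.01],[0.003,-0.0015,0.114,0,0,0,0.01]]]' 90
```

```text
clock: 8.02
position: [0.4935, 0.3059, 0.0675]
ee_rot: [0.823, 0.568, 0.001, -0.0]
ft_force: [-0.4, -0.2, 7.5]
grip_width: 0.249
```

```bash
python3 -m handwheel '[[[0,0,-0.01,0,0,0,0.01],[0,0,-0.05,0,0,0,0.01],[0,0,-0.11,0,0,0,0.01],[0,0,-0.13,0,0,0,0.01],[0,0,-0.13,0,0,0,0.01],[0,0,-0.13,0,0,0,0.01]]]'
python3 - <<'E'
from h import *
print(st())
cv2.imwrite("pics/h_w.png",manip.camera("wrist"));t=manip.camera("scene");crop(t,180,90,340,260,4,"pics/h_s.png")
E
```

```text
clock: 8.78
position: [0.4921, 0.3051, 0.1948]
ee_rot: [0.823, 0.568, -0.001, -0.0]
ft_force: [0.2, -0.7, -2.0]
grip_width: 0.247
(array([0.4920891 , 0.30513517, 0.19483633]), array([ 8.22934269e-01,  5.68135013e-01, -1.32512755e-03, -2.00440169e-04]))
```

View pics/h_w.png

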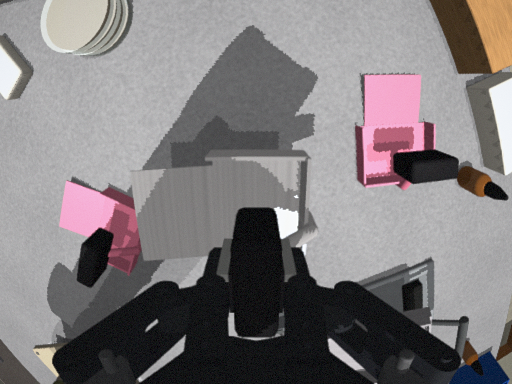

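View pics/h_s.png

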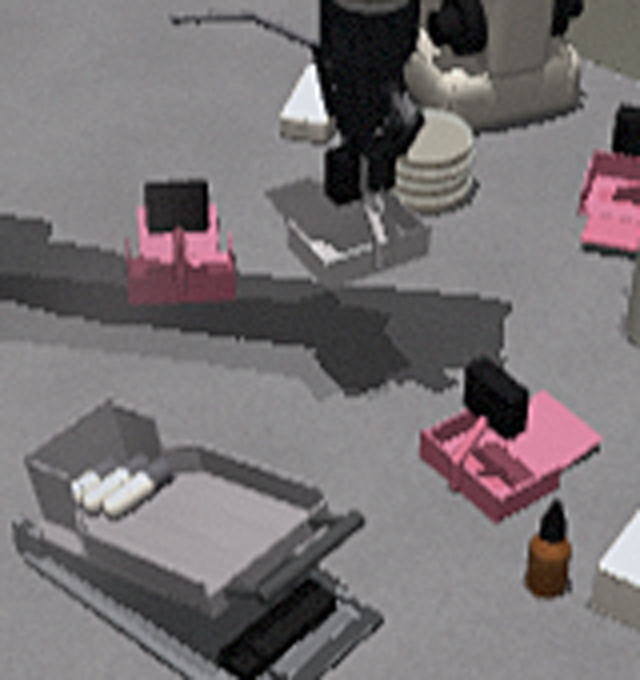

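Run:
```python
from h import *
i=cv2.imread("pics/h_w.png"); crop(i,110,130,330,300,3.6,"pics/h_w2.png")
I=(np.zeros(3),np.array([0,0,0,1.]))
for u,v,z in((132,171,.0535),(144,262,.0535),(307,152,.0375)): print(onz("wrist",u,v,z,I).round(4))
for X in ((.037,-.091,.0535),(-.037,-.091,.0535),(.048,.032,.0375)): print(proj("wrist",X,I).round(1))
```

```text
[ 0.0333 -0.09    0.0535]
[-0.0427 -0.0917  0.0535]
[0.0487 0.0313 0.0375]
[130.2 166.1]
[143.6 256. ]
[308.1 153.1]
```

View pics/h_w2.png

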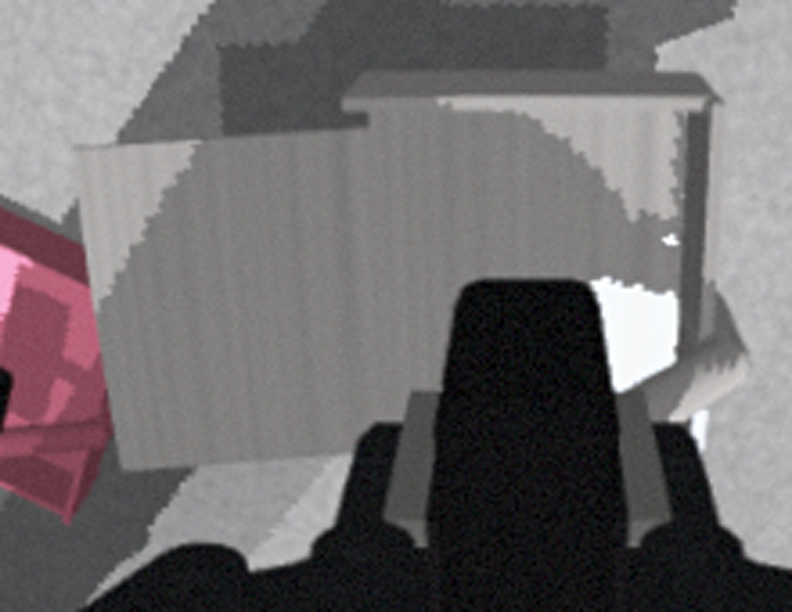

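Run:
```python
from h import *
t=cv2.imread("pics/g_t.png"); crop(t,260,125,325,225,7,"pics/g_t2.png")
w=cv2.imread("pics/f_w.png"); crop(w,0,100,230,250,3.4,"pics/f_w2.png")
```

```text
(no output)
```

View pics/g_t2.png

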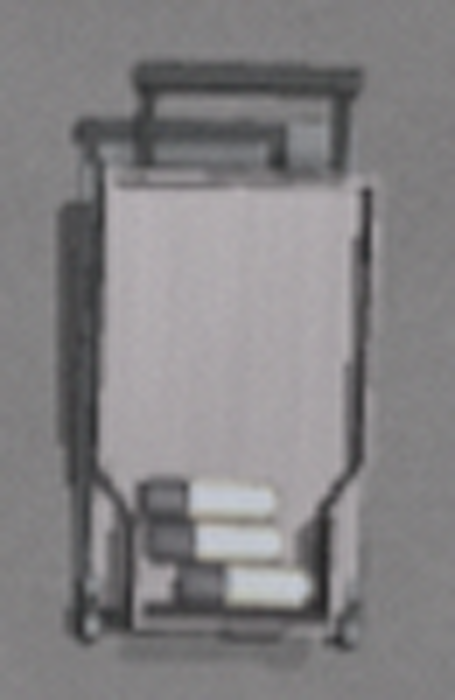

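View pics/f_w2.png

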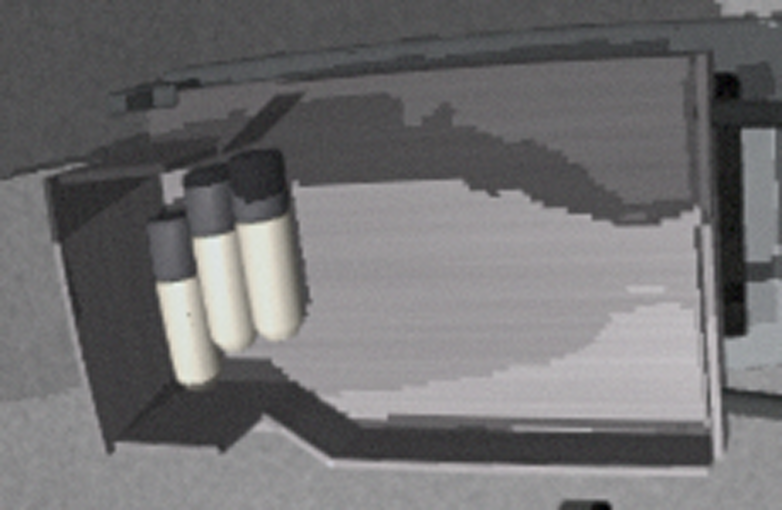

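```bash
cat >> h.py <<'E'
L0=np.array([.4456,.0235,.032]); YAW=-.031; PHI=.28
def tray(x,y,z,L=None,yaw=None):
    Rt=R.from_euler("ZY",[YAW if yaw is None else yaw,-PHI]).as_matrix()
    return (L0 if L is None else L)+Rt@np.array([x,y,z])
E
python3 - <<'E'
from h import *
pf=(np.array([0.63865156, 0.0153948 , 0.25133299]), np.array([0.70954216, 0.6880161 , 0.10678475, 0.1085393 ]))
pts=dict(lowfloorR=(0,-.043,0),lowfloorL=(0,.043,0),lowtopR=(0,-.043,.06),lowtopL=(0,.043,.06),c45R=(.045,-.043,.0),c70R=(.07,-.06,0),c70Rt=(.07,-.06,.026),farR=(.2,-.06,0),farL=(.2,.06,0),farLt=(.2,.06,.014),barL=(.246,.052,.022),barR=(.246,-.052,.022))
for k,v in pts.items():
    X=tray(*v); a=proj("wrist",X,pf); b=proj("top",X)
    print(k,"f_w2",((a-[0,100])*3.4).round(),"g_t2",((b-[260,125])*7).round())
E
```

```text
lowfloorR f_w2 [198. 380.] g_t2 [314. 596.]
lowfloorL f_w2 [158. 152.] g_t2 [133. 592.]
lowtopR f_w2 [106. 448.] g_t2 [332. 618.]
lowtopL f_w2 [ 50. 189.] g_t2 [143. 613.]
c45R f_w2 [294. 382.] g_t2 [318. 502.]
c70R f_w2 [362. 427.] g_t2 [356. 451.]
c70Rt f_w2 [330. 460.] g_t2 [364. 457.]
farR f_w2 [719. 432.] g_t2 [367. 174.]
farL f_w2 [702.  60.] g_t2 [111. 168.]
farLt f_w2 [695.  64.] g_t2 [113. 168.]
barL f_w2 [858.  92.] g_t2 [135.  68.]
barR f_w2 [860. 438.] g_t2 [362.  74.]
```

```bash
cat >> h.py <<'E'
YAW=-.025
ZS=.0675; XS=-.004
def s2t(xs,ys,zs): return np.array([ys+XS,xs,ZS-zs])
def pose(alpha,lip,yaw=None):
    "TCP pose with scoop lip at world point lip, pitch alpha"
    Rt=Rtool(YAW if yaw is None else yaw,alpha); return lip-Rt@s2t(-.091,0,.014),Rt
def scoop_pt(p,Rt,xs,ys,zs): return p+Rt@s2t(xs,ys,zs)
def intray(X):
    Rt=R.from_euler("ZY",[YAW,-PHI]).as_matrix(); return (Rt.T@(X-L0)).round(4)
E
python3 - <<'E'
from h import *
for x,z in((.072,.11),(.072,.03),(.072,0.0)):
    p,Rt=pose(.53,tray(x,0,z)); print(p.round(4),rel(p,Rt)); print([intray(scoop_pt(p,Rt,*k)) for k in((-.091,0,.014),(-.031,0,0),(.033,0,0),(.0,0,.083))])
E
```

```text
[0.5359 0.0252 0.2498] (array([-0.2462,  0.1401, -0.0549]), array([-0.5274,  0.0916, -0.3289]))
[array([0.072, 0.   , 0.11 ]), array([0.1336, 0.    , 0.1113]), array([0.1956, 0.    , 0.1271]), array([0.1431, 0.    , 0.1994])]
[0.558  0.0247 0.1729] (array([-0.2387,  0.1611,  0.022 ]), array([-0.5274,  0.0916, -0.3289]))
[array([ 0.072, -0.   ,  0.03 ]), array([ 0.1336, -0.    ,  0.0313]), array([ 0.1956, -0.    ,  0.0471]), array([ 0.1431, -0.    ,  0.1194])]
[0.5663 0.0245 0.1441] (array([-0.2359,  0.169 ,  0.0508]), array([-0.5274,  0.0916, -0.3289]))
[array([ 0.072, -0.   ,  0.   ]), array([ 0.1336, -0.    ,  0.0013]), array([ 0.1956, -0.    ,  0.0171]), array([ 0.1431, -0.    ,  0.0894])]
```

```bash
python3 -m handwheel '[[[0,0,-0.055,0,0,0,0.01],[-0.246,0.140,-0.055,-0.527,0.092,-0.329,0.01],[-0.246,0.140,-0.055,-0.527,0.092,-0.329,0.01],[-0.246,0.140,-0.055,-0.527,0.092,-0.329,0.01],[-0.246,0.140,-0.055,-0.527,0.092,-0.329,0.01],[-0.246,0.140,-0.055,-0.527,0.092,-0.329,0.01],[-0.246,0.140,-0.055,-0.527,0.092,-0.329,0.01],[-0.246,0.140,-0.055,-0.527,0.092,-0.329,0.01]]]'
python3 - <<'E'
from h import *
o=manip.get_obs();print(st(),o["joint_pos"].round(2))
p,Rt=pose(.53,tray(.072,0,.11)); print(rel(p,Rt))
p,Rt=pose(.53,tray(.072,0,.03)); print(rel(p,Rt))
cv2.imwrite("pics/i_w.png",manip.camera("wrist"));t=manip.camera("scene");crop(t,160,110,300,280,4,"pics/i_s.png")
E
```

```text
clock: 9.88
position: [0.5361, 0.0264, 0.2505]
ee_rot: [0.691, 0.674, 0.184, 0.187]
ft_force: [1.2, 0.2, -1.9]
grip_width: 0.246
(array([0.53612772, 0.02639169, 0.25047934]), array([0.69082861, 0.67379117, 0.18377744, 0.18704849])) [-0.89 -0.35  0.57  2.14  0.48  0.84 -0.57]
(array([-0.0012, -0.0005,  0.0005]), array([ 0.0006, -0.0019, -0.0005]))
(array([-0.0013, -0.0203,  0.078 ]), array([ 0.0006, -0.0019, -0.0005]))
```

View pics/i_w.png

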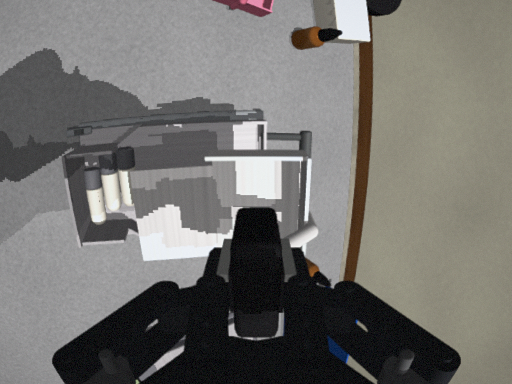

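View pics/i_s.png

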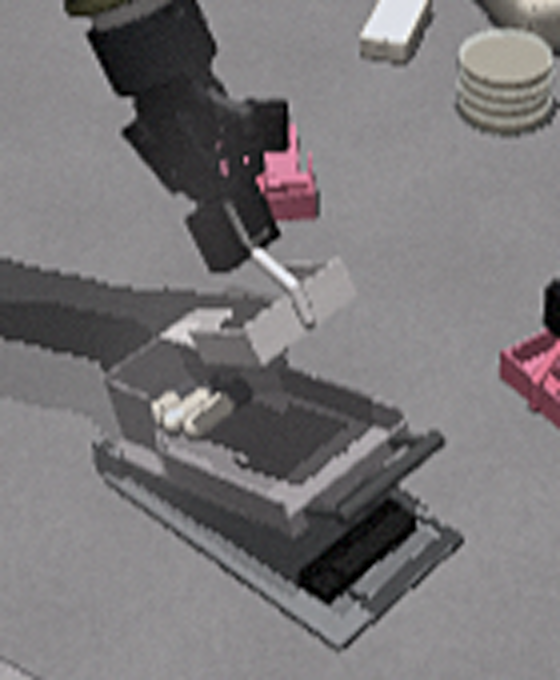

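```bash
cat > fk.py <<'E'
import numpy as np, itertools
from scipy.optimize import least_squares
from scipy.spatial.transform import Rotation as R
Q=np.array([[-1.2,.332,-.065,1.46,.022,1.35,-.088],[-.726,.108,.384,1.656,-.042,1.386,-.334],[-.62,.14,.55,1.72,-.05,1.0,-.09],[-.97,.27,.41,1.68,-.11,1.22,-.9],[-.89,-.35,.57,2.14,.48,.84,-.57]])
P=np.array([[.24,.577,.231],[.513,.153,.272],[.6387,.0154,.2513],[.4944,.3001,.18],[.5361,.0264,.2505]])
def fk(q,a,s):
    h,L1,L2,D,e1,e2,y0=a
    M=R.from_euler("z",s[0]*q[0]+y0); p=np.array([0,0,h])
    M=M*R.from_euler("y",q[1]); p=p+M.apply([0,0,L1]) ; M=M*R.from_euler("z",s[1]*q[2]); p=p+M.apply([e1,0,0])
    M=M*R.from_euler("y",q[3]); p=p+M.apply([-e1,0,L2]); M=M*R.from_euler("z",s[2]*q[4])
    M=M*R.from_euler("y",q[5]); p=p+M.apply([e2,0,D]); return p,M
best=None
for s in itertools.product([1,-1],repeat=3):
    r=least_squares(lambda a:np.concatenate([fk(q,a,s)[0]-p for q,p in zip(Q,P)]),[.3,.45,.45,.3,0,0,0])
    if best is None or r.cost<best[0]: best=(r.cost,s,r.x,r.fun)
if __name__=="__main__": print(best[0],best[1],best[2].round(3)); print(best[3].reshape(-1,3).round(4))
E
python3 fk.py
```

```text
7.588556604236676e-05 (-1, -1, -1) [ 0.289  0.43   0.504  0.353  0.002  0.006 -0.073]
[[ 0.0008  0.0039  0.0031]
 [-0.001   0.0035  0.001 ]
 [ 0.0011 -0.003  -0.0063]
 [-0.003  -0.0035 -0.0032]
 [-0.0017  0.0006  0.0054]]
```

Run:
```python
from h import *
def q4(p,Rt,L1=.43,L2=.504,D=.353,h=.289):
    w=p-Rt[:,2]*D-np.array([0,0,h]); d=np.linalg.norm(w); c=(d*d-L1*L1-L2*L2)/(2*L1*L2)
    t=np.pi/2-np.arctan2(w[2],np.hypot(w[0],w[1])); q=np.arccos(np.clip(c,-1,1)); b=np.arctan2(L2*np.sin(q),L1+L2*np.cos(q))
    return round(q,3), "q2(planar)",round(t-b,3), p.round(3)
P=st(); print(q4(P[0],R.from_quat(P[1]).as_matrix()))
for a,x in((.53,.072),(.53,.04),(.53,.02),(.53,.005),(.5,.005),(.46,.005)):
    p,Rt=pose(a,tray(x,0,0)); print(a,x,q4(p,Rt))
```

```text
(np.float64(2.156), 'q2(planar)', np.float64(-0.292), array([0.536, 0.027, 0.251]))
0.53 0.072 (np.float64(2.22), 'q2(planar)', np.float64(-0.087), array([0.566, 0.024, 0.144]))
0.53 0.04 (np.float64(2.297), 'q2(planar)', np.float64(-0.15), array([0.536, 0.025, 0.135]))
0.53 0.02 (np.float64(2.344), 'q2(planar)', np.float64(-0.191), array([0.516, 0.026, 0.13 ]))
0.53 0.005 (np.float64(2.379), 'q2(planar)', np.float64(-0.223), array([0.502, 0.026, 0.126]))
0.5 0.005 (np.float64(2.35), 'q2(planar)', np.float64(-0.197), array([0.505, 0.026, 0.124]))
0.46 0.005 (np.float64(2.311), 'q2(planar)', np.float64(-0.162), array([0.508, 0.026, 0.122]))
```

Run:
```python
from h import *
for x,z in((.072,.05),(.072,.012),(.072,.004)):
    p,Rt=pose(.51,tray(x,0,z)); print(rel(p,Rt))
```

```text
(array([-0.0017, -0.0146,  0.0606]), array([ 0.021 , -0.0019,  0.0008]))
(array([-0.0018, -0.024 ,  0.0974]), array([ 0.021 , -0.0019,  0.0008]))
(array([-0.0018, -0.026 ,  0.1051]), array([ 0.021 , -0.0019,  0.0008]))
```

```bash
python3 -m handwheel '[[[-0.0015,-0.007,0.03,0.021,-0.002,0.001,0.01],[-0.0017,-0.0145,0.06,0.021,-0.002,0.001,0.01],[-0.0018,-0.021,0.085,0.021,-0.002,0.001,0.01],[-0.0018,-0.024,0.097,0.021,-0.002,0.001,0.01],[-0.0018,-0.024,0.097,0.021,-0.002,0.001,0.01],[-0.0018,-0.024,0.097,0.021,-0.002,0.001,0.01]]]'
python3 - <<'E'
from h import *
o=manip.get_obs();print(o["joint_pos"].round(2),o["ft_force"])
p,q=st(); Rm=R.from_quat(q).as_matrix(); print("lip in tray",[intray(scoop_pt(p,Rm,*k)) for k in((-.091,0,.014),(-.031,0,0))])
for z in(.004,0,-.003):
    p,Rt=pose(.51,tray(.072,0,z)); print(rel(p,Rt))
cv2.imwrite("pics/j_w.png",manip.camera("wrist"));t=manip.camera("scene");crop(t,160,110,300,280,4,"pics/j_s.png")
E
```

```text
clock: 10.72
position: [0.5651, 0.0241, 0.1558]
ee_rot: [0.693, 0.675, 0.177, 0.181]
ft_force: [0.5, -0.6, -1.5]
grip_width: 0.247
[-0.95 -0.13  0.74  2.2   0.37  0.57 -0.48] [ 0.51495198 -0.63410893 -1.53907511]
lip in tray [array([ 0.0727, -0.0003,  0.013 ]), array([ 0.1343, -0.0004,  0.0132])]
(array([ 0.0004, -0.0027,  0.0087]), array([ 0.001 , -0.0003, -0.0012]))
(array([ 0.0004, -0.0036,  0.0126]), array([ 0.001 , -0.0003, -0.0012]))
(array([ 0.0004, -0.0043,  0.0156]), array([ 0.001 , -0.0003, -0.0012]))
```

View pics/j_w.png

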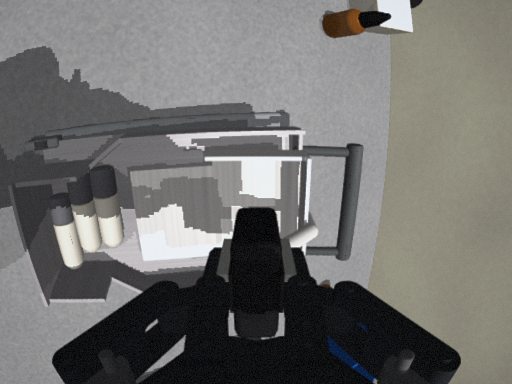

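View pics/j_s.png

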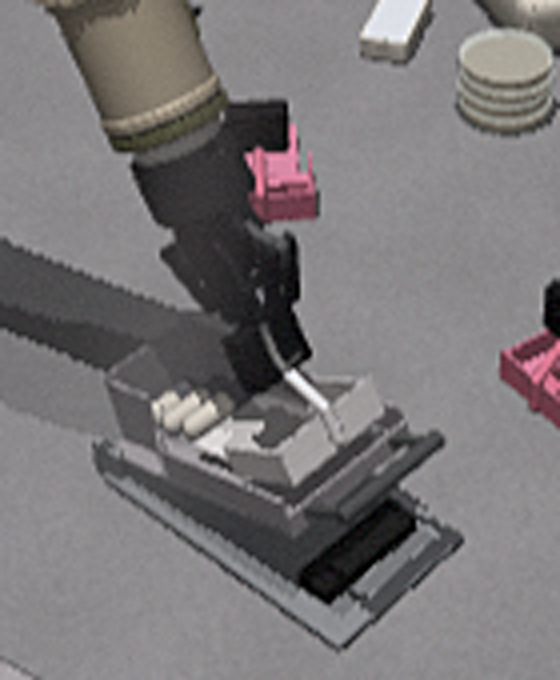

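```bash
python3 -m handwheel '[[[0,-0.0025,0.0085,0,0,0,0.01],[0,-0.0025,0.0085,0,0,0,0.01]]]'; python3 -m handwheel '[[[0,-0.001,0.004,0,0,0,0.01],[0,-0.001,0.004,0,0,0,0.01]]]'
python3 - <<'E'
from h import *
p,q=st(); Rm=R.from_quat(q).as_matrix(); print("lip in tray",[intray(scoop_pt(p,Rm,*k)) for k in((-.091,0,.014),(-.031,0,0))])
E
```

```text
clock: 11.08
position: [0.5666, 0.0234, 0.146]
ee_rot: [0.693, 0.675, 0.176, 0.18]
ft_force: [0.4, -0.2, -1.4]
grip_width: 0.246
clock: 11.32
position: [0.5684, 0.0235, 0.143]
ee_rot: [0.693, 0.675, 0.177, 0.181]
ft_force: [-1.9, 0.8, 2.3]
grip_width: 0.246
lip in tray [array([ 0.0723, -0.0007, -0.0002]), array([ 1.339e-01, -8.000e-04, -1.000e-04])]
```

Run:
```python
from h import *
p,Rt=pose(.51,tray(.072,0,0)); Q=(p,R.from_matrix(Rt).as_quat())
for x in(.072,.04,.025,.006): 
    p2,R2=pose(.51,tray(x,0,-.001)); print(x,rel(p2,R2,Q))
```

```text
0.072 (array([-0.    , -0.0002,  0.001 ]), array([-0., -0.,  0.]))
0.04 (array([ 0.    , -0.0314, -0.0063]), array([-0., -0.,  0.]))
0.025 (array([ 0.    , -0.046 , -0.0097]), array([-0., -0.,  0.]))
0.006 (array([ 0.    , -0.0645, -0.0141]), array([-0., -0.,  0.]))
```

```bash
python3 -m handwheel '[[[0.0005,-0.005,0,0,0,0,0.01],[0.0005,-0.010,-0.0012,0,0,0,0.01],[0.0005,-0.015,-0.0024,0,0,0,0.01],[0.0005,-0.020,-0.0036,0,0,0,0.01],[0.0005,-0.025,-0.0048,0,0,0,0.01],[0.0005,-0.030,-0.006,0,0,0,0.01]]]'
python3 - <<'E'
from h import *
p,q=st(); Rm=R.from_quat(q).as_matrix(); print("lip in tray",[intray(scoop_pt(p,Rm,*k)) for k in((-.091,0,.014),(-.031,0,0))]); print(manip.get_obs()["joint_pos"].round(2))
cv2.imwrite("pics/k_w.png",manip.camera("wrist"))
E
```

```text
clock: 12.08
position: [0.5413, 0.0255, 0.1358]
ee_rot: [0.693, 0.675, 0.179, 0.182]
ft_force: [2.9, -0.0, 9.2]
grip_width: 0.247
lip in tray [array([0.0447, 0.0007, 0.    ]), array([0.1063, 0.0006, 0.0005])]
[-0.93 -0.17  0.7   2.27  0.45  0.53 -0.57]
```

View pics/k_w.png

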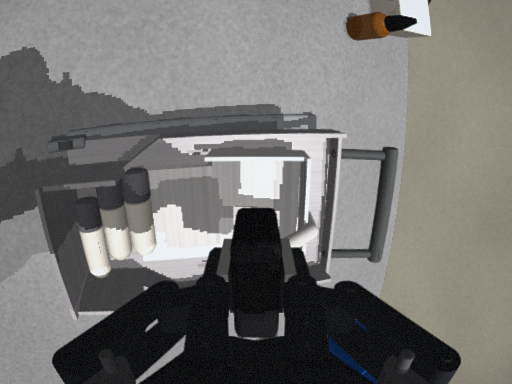

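```bash
python3 -m handwheel '[[[0,-0.006,-0.0018,0,0,0,0.01],[0,-0.012,-0.0034,0,0,0,0.01],[0,-0.018,-0.0048,0,0,0,0.01],[0,-0.018,-0.0048,0,0,0,0.01]]]'
python3 - <<'E'
from h import *
p,q=st(); Rm=R.from_quat(q).as_matrix(); print("lip in tray",[intray(scoop_pt(p,Rm,*k)) for k in((-.091,0,.014),(-.031,0,0))]); print(manip.get_obs()["joint_pos"].round(2))
cv2.imwrite("pics/l_w.png",manip.camera("wrist"));t=manip.camera("scene");crop(t,160,110,300,280,4,"pics/l_s.png")
E
```

```text
clock: 12.62
position: [0.5222, 0.0258, 0.1302]
ee_rot: [0.693, 0.675, 0.178, 0.181]
ft_force: [0.1, 0.4, 7.0]
grip_width: 0.246
lip in tray [array([0.0245, 0.0005, 0.0001]), array([0.0862, 0.0004, 0.0004])]
[-0.91 -0.21  0.66  2.32  0.5   0.54 -0.63]
```

View pics/l_w.png

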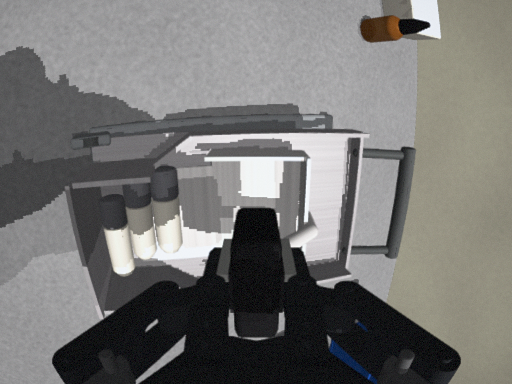

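View pics/l_s.png

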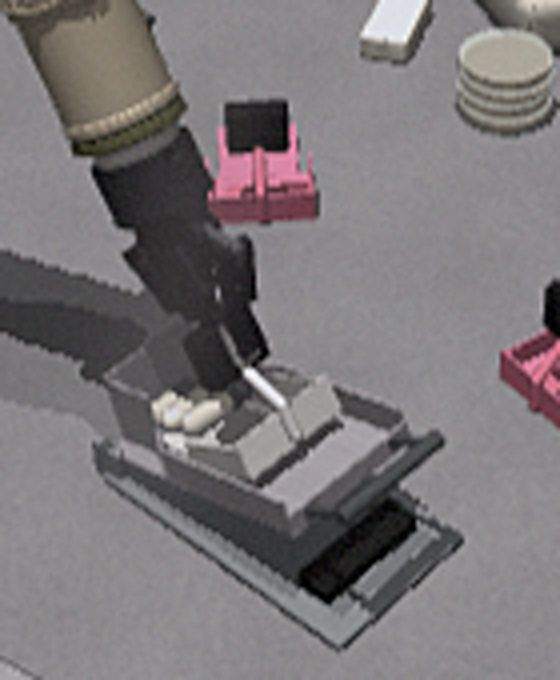

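Two tubes are on the nose plate; continue under the third.

```bash
python3 -m handwheel '[[[0,-0.005,-0.0012,0,0,0,0.01],[0,-0.010,-0.0024,0,0,0,0.01],[0,-0.014,-0.0034,0,0,0,0.01],[0,-0.017,-0.0042,0,0,0,0.01],[0,-0.017,-0.0042,0,0,0,0.01]]]'
python3 - <<'E'
from h import *
p,q=st(); Rm=R.from_quat(q).as_matrix(); print("lip in tray",[intray(scoop_pt(p,Rm,*k)) for k in((-.091,0,.014),(-.031,0,0))]); print(manip.get_obs()["joint_pos"].round(2))
cv2.imwrite("pics/m_w.png",manip.camera("wrist"));t=manip.camera("scene");crop(t,160,110,300,280,4,"pics/m_s.png")
E
```

```text
clock: 13.35
position: [0.5055, 0.0262, 0.1256]
ee_rot: [0.693, 0.675, 0.178, 0.181]
ft_force: [0.8, 0.0, 6.0]
grip_width: 0.248
lip in tray [array([0.0072, 0.0005, 0.0003]), array([0.0688, 0.0004, 0.0006])]
[-0.89 -0.25  0.62  2.35  0.54  0.55 -0.68]
```

View pics/m_w.png

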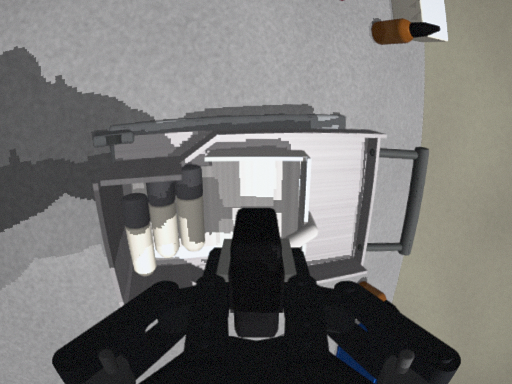

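View pics/m_s.png

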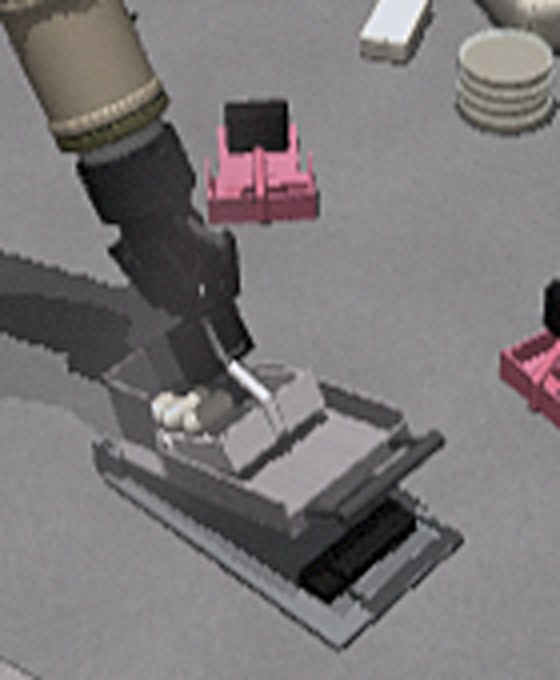

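Run:
```python
from h import *
P=st()
for a in(.51,.44,.36,.28,.20,.12,.04,-.04,-.12,-.15):
    z=0
    for _ in range(3):
        p,Rt=pose(a,tray(.006,0,z)); m=min(intray(scoop_pt(p,Rt,xs,0,0))[2] for xs in(-.031,.034)); z+=max(.003-m,-z)
    p,Rt=pose(a,tray(.006,0,z)); t,r=rel(p,Rt,P); print(a,round(z,4),t,r,intray(scoop_pt(p,Rt,.034,0,0)))
```

```text
0.51 0.003 [-0.0002 -0.0004 -0.0026] [ 0.0042 -0.0017 -0.0022] [0.1309 0.     0.0179]
0.44 0.0073 [-0.0002  0.0041 -0.0002] [ 0.0742 -0.0017 -0.0022] [0.1316 0.     0.0134]
0.36 0.0122 [-0.0002  0.0087  0.0027] [ 0.1542 -0.0018 -0.0021] [0.1317 0.     0.0082]
0.28 0.017 [-0.0002  0.0126  0.006 ] [ 0.2342 -0.0019 -0.002 ] [0.131 0.    0.003]
0.2 0.0269 [-0.0002  0.017   0.0046] [ 0.3142 -0.002  -0.0019] [ 0.1295 -0.      0.003 ]
0.12 0.0367 [-0.0002  0.0208  0.0033] [ 0.3942 -0.0021 -0.0019] [0.1272 0.     0.003 ]
0.04 0.0463 [-0.0002  0.0238  0.0024] [ 0.4742 -0.0022 -0.0018] [0.1241 0.     0.003 ]
-0.04 0.0556 [-0.0002  0.0262  0.0018] [ 0.5542 -0.0022 -0.0017] [ 0.1203 -0.      0.003 ]
-0.12 0.0646 [-0.0002  0.0277  0.0015] [ 0.6342 -0.0023 -0.0016] [ 0.1157 -0.      0.003 ]
-0.15 0.0678 [-0.0002  0.0281  0.0015] [ 0.6642 -0.0023 -0.0016] [0.1138 0.     0.003 ]
```

```bash
python3 -m handwheel '[[[0,-0.004,-0.001,0,0,0,0.01],[0,0.003,-0.002,0.074,0,0,0.01],[0,0.008,0.001,0.154,0,0,0.01],[0,0.012,0.004,0.234,0,0,0.01],[0,0.0165,0.003,0.314,0,0,0.01],[0,0.020,0.0015,0.394,0,0,0.01],[0,0.023,0.0005,0.474,0,0,0.01],[0,0.0255,0,0.554,0,0,0.01]]]'
python3 - <<'E'
from h import *
p,q=st(); Rm=R.from_quat(q).as_matrix(); print("lip in tray",[intray(scoop_pt(p,Rm,*k)) for k in((-.091,0,.014),(-.031,0,0),(.034,0,0))]); print(manip.get_obs()["joint_pos"].round(2))
cv2.imwrite("pics/n_w.png",manip.camera("wrist"));t=manip.camera("scene");crop(t,160,110,300,280,4,"pics/n_s.png")
E
```

```text
clock: 14.45
position: [0.5263, 0.0254, 0.1362]
ee_rot: [0.716, 0.698, -0.016, -0.017]
ft_force: [0.6, -0.7, -2.2]
grip_width: 0.249
lip in tray [array([0.0029, 0.0001, 0.0563]), array([0.0553, 0.0001, 0.0239]), array([ 0.1168, -0.    ,  0.003 ])]
[-0.9   0.31  0.91  1.84 -0.27  1.17  0.08]
```

View pics/n_w.png

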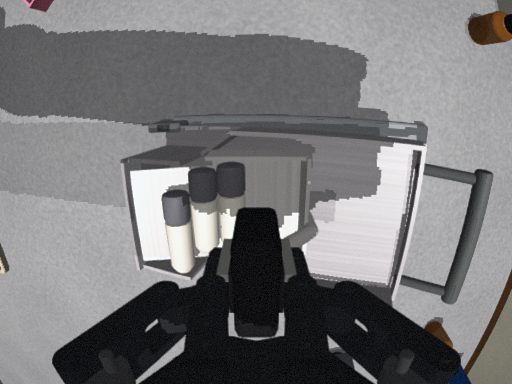

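View pics/n_s.png

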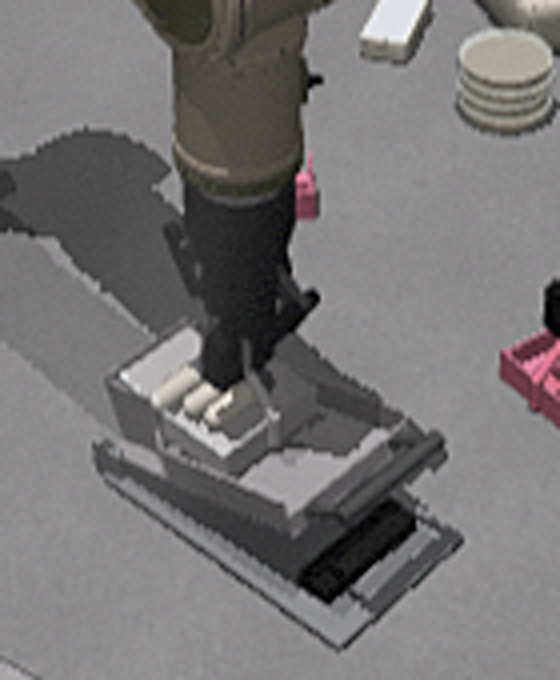

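```bash
python3 -m handwheel '[[[0,0.002,-0.002,0.07,0,0,0.01],[0,0.003,-0.004,0.13,0,0,0.01],[0,0.003,-0.004,0.13,0,0,0.01],[0,0.003,-0.004,0.13,0,0,0.01],[0,0.003,-0.004,0.13,0,0,0.01]]]'
python3 - <<'E'
from h import *
p,q=st(); Rm=R.from_quat(q).as_matrix(); print("lip in tray",[intray(scoop_pt(p,Rm,*k)) for k in((-.091,0,.014),(-.031,0,0),(.034,0,0))])
w=manip.camera("wrist");crop(w,100,100,340,300,3,"pics/o_w.png");t=manip.camera("scene");crop(t,160,160,300,270,5,"pics/o_s.png")
E
```

```text
clock: 15.18
position: [0.529, 0.0251, 0.1405]
ee_rot: [0.714, 0.695, -0.059, -0.062]
ft_force: [0.4, 0.1, -2.1]
grip_width: 0.247
lip in tray [array([ 0.0049, -0.0001,  0.0729]), array([ 0.0527, -0.0002,  0.0341]), array([ 0.1112, -0.0003,  0.0057])]
```

View pics/o_w.png

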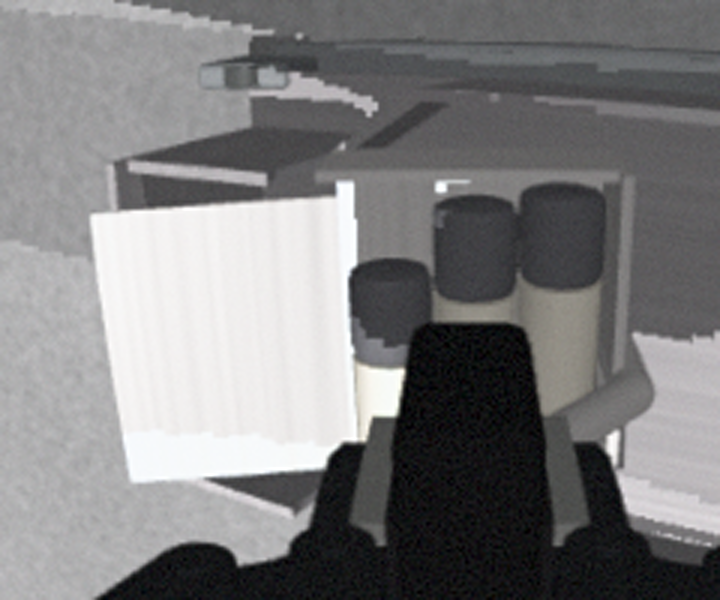

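View pics/o_s.png

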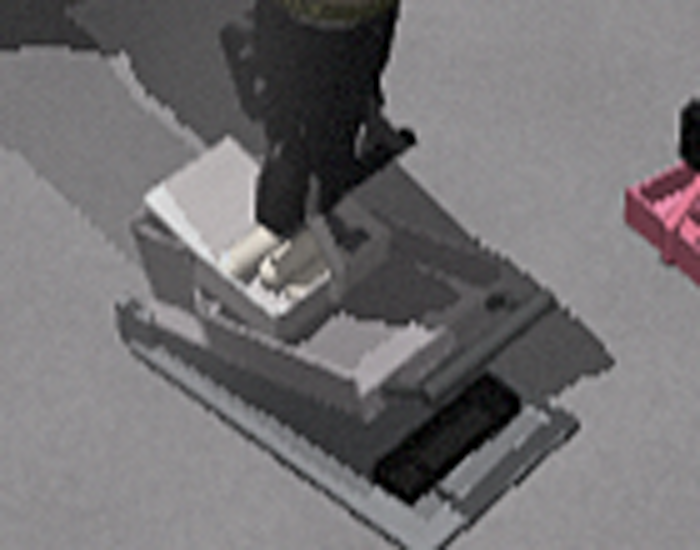

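```bash
python3 -m handwheel '[[[0,-0.0015,-0.01,0,0,0,0.01],[0,-0.005,-0.03,0,0,0,0.01],[0,-0.009,-0.055,0,0,0,0.01],[0,-0.014,-0.08,0,0,0,0.01],[0,-0.0175,-0.1,0,0,0,0.01],[0,-0.019,-0.11,0,0,0,0.01],[0,-0.019,-0.11,0,0,0,0.01]]]'
python3 - <<'E'
from h import *
p,q=st(); print(manip.get_obs()["joint_pos"].round(2))
w=manip.camera("wrist");cv2.imwrite("pics/p_w.png",w);t=manip.camera("top");crop(t,250,80,440,240,4,"pics/p_t.png")
print(rel([.535,-.29,.235],Rtool(.10,-.12)))
E
```

```text
clock: 16.15
position: [0.53, 0.0248, 0.2528]
ee_rot: [0.714, 0.695, -0.059, -0.062]
ft_force: [-0.0, 0.2, -3.0]
grip_width: 0.245
[-0.85  0.33  0.93  1.58 -0.26  1.54  0.07]
(array([-0.3147,  0.0166,  0.0136]), array([-0.0537, -0.0195, -0.1252]))
```

View pics/p_w.png

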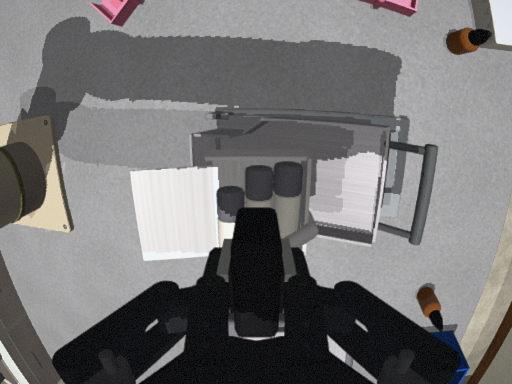

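View pics/p_t.png

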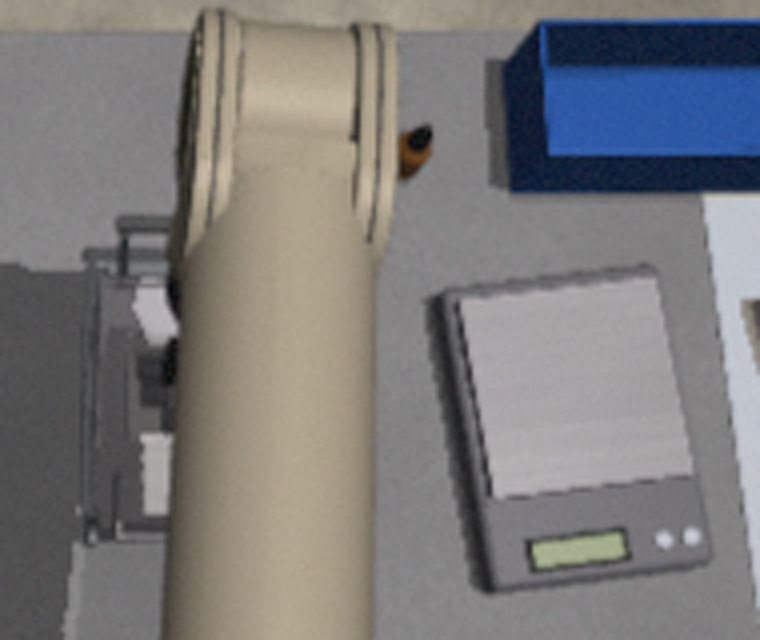

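```bash
python3 -m handwheel '[[[-0.012,0.001,0,0,0,0,0.01],[-0.04,0.002,0.002,-0.01,-0.003,-0.02,0.01],[-0.08,0.004,0.004,-0.02,-0.005,-0.04,0.01],[-0.125,0.007,0.006,-0.03,-0.01,-0.06,0.01],[-0.17,0.009,0.008,-0.03,-0.01,-0.08,0.01],[-0.215,0.012,0.01,-0.04,-0.015,-0.1,0.01],[-0.255,0.014,0.012,-0.05,-0.02,-0.12,0.01],[-0.285,0.016,0.013,-0.054,-0.02,-0.125,0.01]]]'
python3 -m handwheel '[[[-0.02,0.001,0,0,0,0,0.01],[-0.03,0.001,0.001,0,0,0,0.01],[-0.03,0.001,0.001,0,0,0,0.01]]]'
python3 - <<'E'
from h import *
p,q=st(); print(manip.get_obs()["joint_pos"].round(2),p,q)
w=manip.camera("wrist");cv2.imwrite("pics/q_w.png",w)
E
```

```text
clock: 17.25
position: [0.5343, -0.2632, 0.2356]
ee_rot: [0.67, 0.74, -0.045, -0.04]
ft_force: [0.8, 0.9, -2.1]
grip_width: 0.246
clock: 17.62
position: [0.5388, -0.2908, 0.2346]
ee_rot: [0.67, 0.74, -0.045, -0.04]
ft_force: [-0.2, 0.3, -2.5]
grip_width: 0.248
[-0.26  0.51  0.94  1.44 -0.33  1.49  0.77] [ 0.53884499 -0.29077417  0.23458201] [ 0.67021478  0.73973021 -0.04470941 -0.0401552 ]
```

View pics/q_w.png

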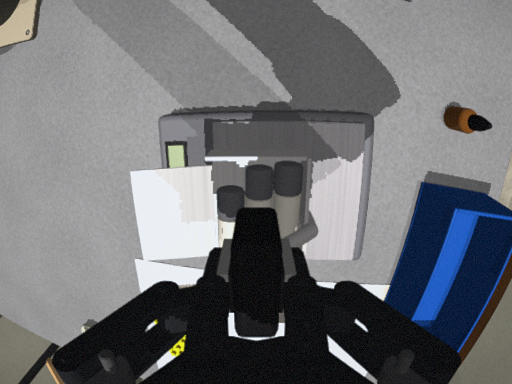

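Run:
```python
from h import *
w=cv2.imread("pics/q_w.png"); crop(w,150,100,390,290,3.2,"pics/q2.png")
P=st()
c=[onz("wrist",u,v,.054,P) for u,v in((206,121),(366,123),(358,262))]
print(np.round(c,4),np.linalg.norm(c[0]-c[1]),np.linalg.norm(c[2]-c[1]),"centre",(c[0]+c[2])/2, "yaw",np.arctan2(*(c[1]-c[0])[[1,0]]))
```

```text
[[ 0.4557 -0.242   0.054 ]
 [ 0.6312 -0.2222  0.054 ]
 [ 0.6585 -0.3928  0.054 ]] 0.17665624055744686 0.17275619013129412 centre [ 0.55707087 -0.31738606  0.054     ] yaw 0.1126032150892871
```

View pics/q2.png

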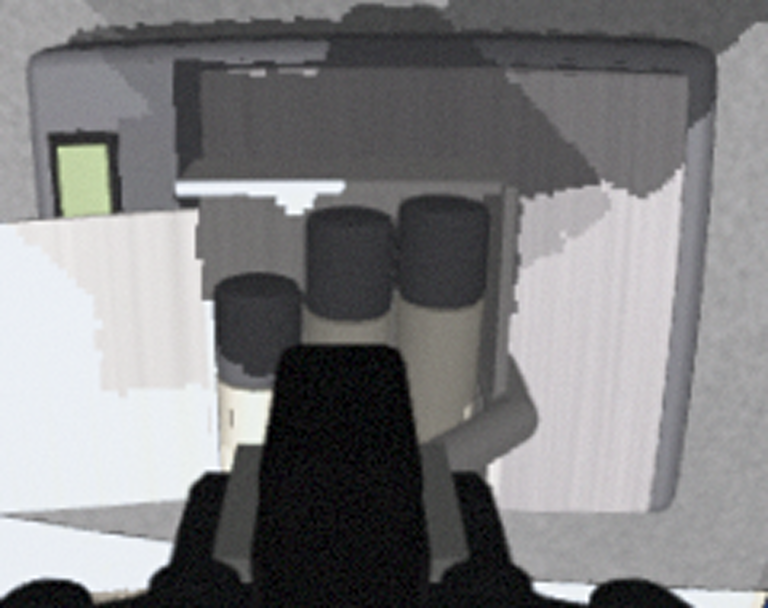

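Run:
```python
from h import *
S=np.array([.556,-.317,.054])
for dz,a in((.06,-.1),(.03,0),(.008,0),(0.0,0)):
    Rt=Rtool(.105,a); p=S+[0,0,dz]-Rt@s2t(0,0,0); print(dz,p.round(4),rel(p,Rt))
```

```text
0.06 [ 0.5623 -0.3123  0.1812] (array([-0.0246,  0.0269,  0.0507]), array([-0.0198, -0.0004, -0.0052]))
0.03 [ 0.5556 -0.313   0.1515] (array([-0.0246,  0.0238,  0.081 ]), array([-1.198e-01, -1.000e-04, -5.200e-03]))
0.008 [ 0.5556 -0.313   0.1295] (array([-0.0246,  0.0264,  0.1028]), array([-1.198e-01, -1.000e-04, -5.200e-03]))
0.0 [ 0.5556 -0.313   0.1215] (array([-0.0246,  0.0274,  0.1108]), array([-1.198e-01, -1.000e-04, -5.200e-03]))
```

```bash
python3 -m handwheel '[[[-0.012,0.013,0.02,-0.01,0,-0.003,0.01],[-0.0246,0.0265,0.05,-0.02,0,-0.005,0.01],[-0.0246,0.025,0.068,-0.07,0,-0.005,0.01],[-0.0246,0.024,0.081,-0.12,0,-0.005,0.01],[-0.0246,0.0255,0.093,-0.12,0,-0.005,0.01],[-0.0246,0.0264,0.102,-0.12,0,-0.005,0.01],[-0.0246,0.0264,0.102,-0.12,0,-0.005,0.01],[-0.0246,0.0264,0.102,-0.12,0,-0.005,0.01]]]'
python3 - <<'E'
from h import *
p,q=st(); print(manip.get_obs()["joint_pos"].round(2),p,q)
Rt=Rtool(.105,0); S=np.array([.556,-.317,.054]); print(rel(S-Rt@s2t(0,0,0),Rt))
w=manip.camera("wrist");crop(w,100,60,400,320,2.6,"pics/r_w.png");t=manip.camera("scene");crop(t,60,200,220,360,5,"pics/r_s.png")
E
```

```text
clock: 18.68
position: [0.5564, -0.3133, 0.1309]
ee_rot: [0.669, 0.743, 0.0, 0.001]
ft_force: [-0.2, 0.4, -2.5]
grip_width: 0.249
[-0.19  0.56  0.87  1.58 -0.45  1.21  0.87] [ 0.55635431 -0.31325959  0.13093703] [6.68896698e-01 7.43355198e-01 3.33748853e-05 5.05799544e-04]
(array([ 0.0003, -0.0008,  0.0094]), array([0.0007, 0.0007, 0.0003]))
```

View pics/r_w.png

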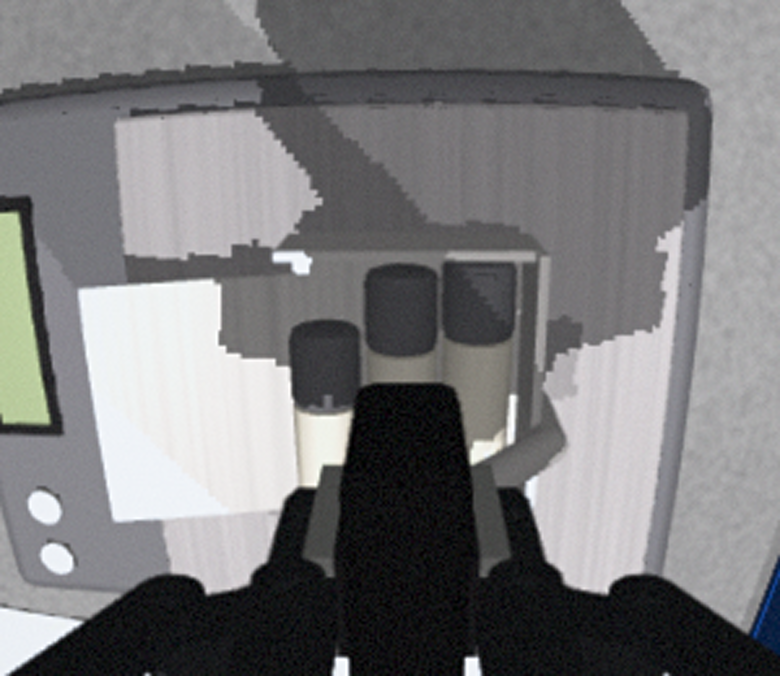

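View pics/r_s.png

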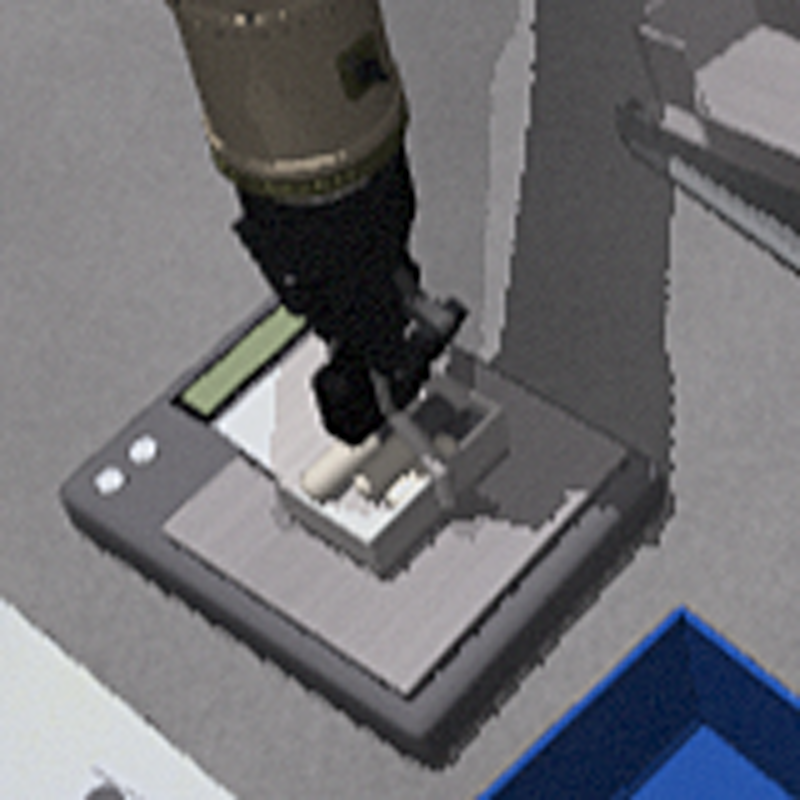

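```bash
python3 - <<'E'
from h import *
P=st()
a,b=[onz("wrist",u,v,.054,P) for u,v in((144.5,106.2),(365.4,101.5))]
d=(b-a)/np.linalg.norm(b-a); n=np.array([d[1],-d[0],0]); print(a,b,np.linalg.norm(b-a),np.arctan2(d[1],d[0]),(a+b)/2+.085*n)
E
python3 -m handwheel '[[[0,-0.001,0.006,0,0,0,0.01],[0,-0.001,0.008,0,0,0,0.01],[0,-0.001,0.0095,0,0,0,0.01],[0,-0.001,0.0095,0,0,0,0.01]]]'
```

```text
[ 0.46310991 -0.24412261  0.054     ] [ 0.63013046 -0.2231463   0.054     ] 0.1683326208956676 0.12493706516523957 [ 0.55721223 -0.31797192  0.054     ]
clock: 19.27
position: [0.5548, -0.3134, 0.1216]
ee_rot: [0.669, 0.743, 0.0, 0.0]
ft_force: [-1.3, 2.3, 3.7]
grip_width: 0.247
```

```bash
python3 -m handwheel '[[[0,0,-0.001,0,0,0,0.01],[0,0,-0.001,0,0,0,0.03],[0,0,-0.001,0,0,0,0.05],[0,0,-0.001,0,0,0,0.05],[0,0,-0.02,0,0,0,0.05],[0,0,-0.06,0,0,0,0.05],[0,0,-0.12,0,0,0,0.05],[0,0,-0.15,0,0,0,0.05]]]' 20
python3 -m handwheel '[[[0.1,0,-0.03,0,0,0,0.05],[0.15,0,-0.03,0,0,0,0.05],[0.15,0,-0.03,0,0,0,0.05],[0.15,0,-0.03,0,0,0,0.05]]]'
python3 - <<'E'
from h import *
w=manip.camera("wrist");cv2.imwrite("pics/s_w.png",w);t=manip.camera("scene");cv2.imwrite("pics/s_s0.png",t);crop(t,60,180,220,340,4,"pics/s_s.png");cv2.imwrite("pics/s_t.png",manip.camera("top")); print(st())
E
```

```text
clock: 20.27
position: [0.5551, -0.3144, 0.276]
ee_rot: [0.669, 0.743, 0.001, 0.003]
ft_force: [0.1, 0.3, -0.8]
grip_width: 0.584
clock: 20.78
position: [0.5396, -0.1618, 0.3026]
ee_rot: [0.668, 0.745, 0.002, 0.001]
ft_force: [0.3, 0.3, 0.0]
grip_width: 0.585
(array([ 0.53881315, -0.16572567,  0.30176635]), array([6.69803785e-01, 7.42537663e-01, 3.14597956e-04, 7.80826774e-04]))
```

View pics/s_w.png

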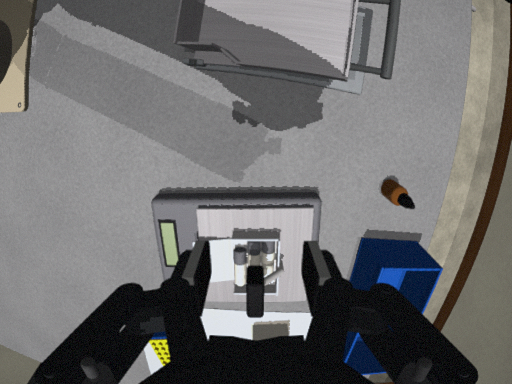

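View pics/s_s.png

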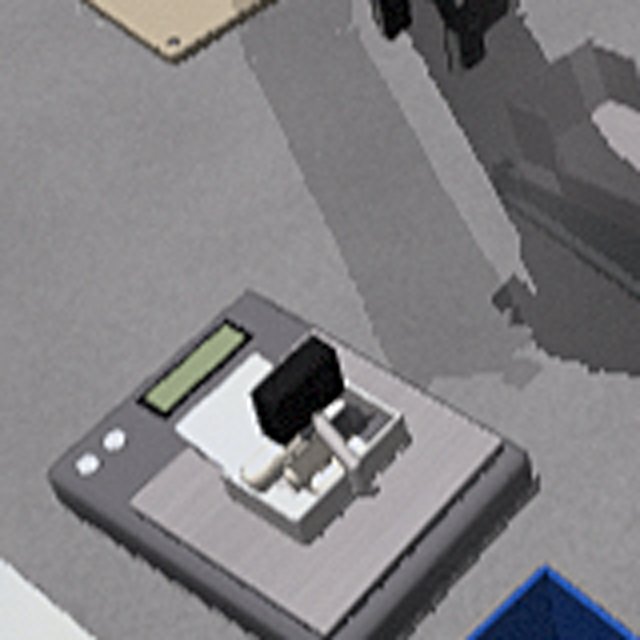

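View pics/s_t.png

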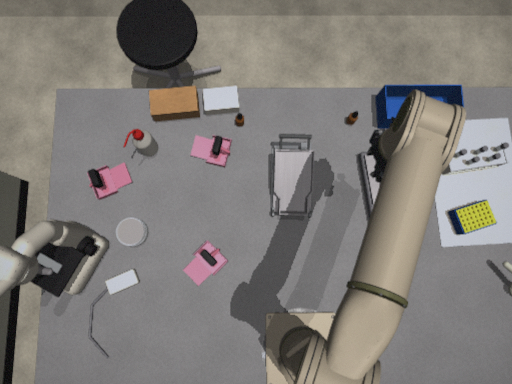

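View pics/s_s0.png

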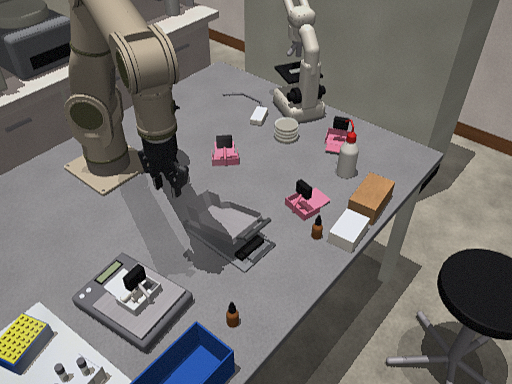

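Run:
```python
from h import *
P=st()
print("block top", onz("wrist",256,293,.158,P).round(3))
g=cv2.imread("pics/g_t.png");s=cv2.imread("pics/s_t.png")
crop(np.hstack([g[125:165,262:325],s[125:165,262:325]]),0,0,126,40,6,"pics/t.png")
crop(cv2.imread("pics/s_w.png"),190,180,330,330,5,"pics/t2.png")
```

```text
block top [ 0.553 -0.306  0.158]
```

View pics/t.png

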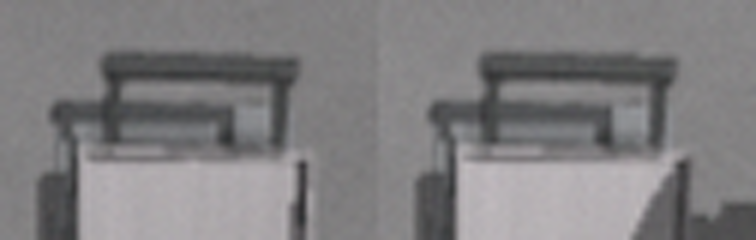

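View pics/t2.png

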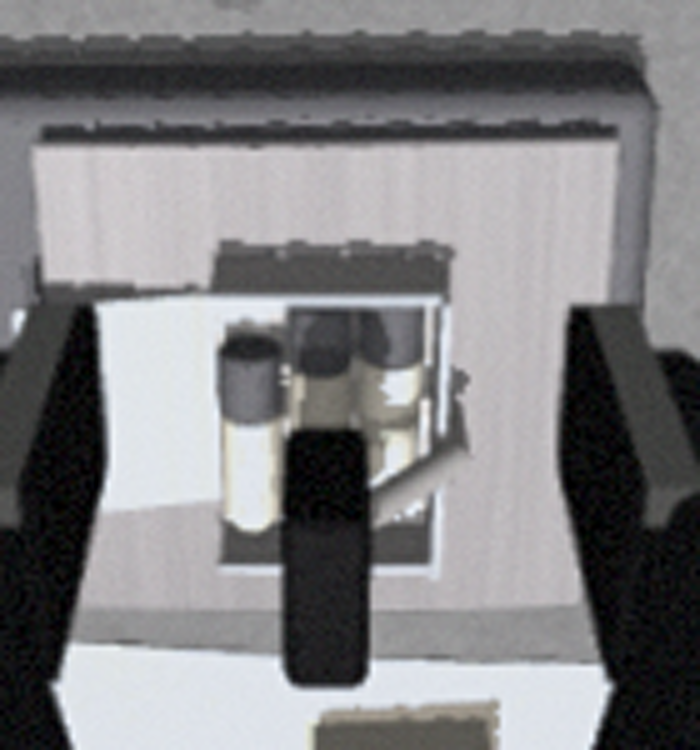

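```bash
python3 -c "
from workcell import manip
print(manip.hand_in())"
```

```text
the job is handed in; nothing more can be done
None
```

The job is done and handed in at about 21 s of the 67 s allowed. I raised the tray by its bar until the wrist force climbed to 32 N, which I took as the stop. I then slid the bare-metal scoop under all three tubes, tilted them back into its well, and set it down on the scale plate and let go.

**What the last checks showed:**
- **Tubes:** the last pictures show all three in the scoop's well, with the tray empty.
- **Scoop:** it stands on the plate, and the tool was upright when I released it. It was set down within about 2 mm of the plate centre I had measured. A rough single-view reading of the grip block's top after release came out about 11 mm off in y. I trust it less and did not follow it up.
- **Tray:** it stays raised, and the bar is at the same pixels as before scooping.
- **Dropper bottles:** both are where they were, judged by eye.
- **Robot:** the arm has backed off and touches nothing.

One thing was not measured directly: the tray's final angle. I judged it from the force rise and from the bar's position matching the 0.28 rad prediction.

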